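Heft the canisters, rack the full ones and click the keeper bar shut

TASK

Heft each closed canister on the counter by its lid knob to tell the full from the empty: stand the full ones upright on the floor of the walnut rack and the empty ones upright in the shallow refill tray. When all are sorted, swing the brass keeper bar down across its front and press it until it clicks fully home in its catch; leave the other things on the counter alone.

Things in the scene. Friction and masses are not known exactly. Their poses are not given: they have to be found in the camera images.
- rack: walnut canister rack fixed to the counter, an open trough without divisions: inside 76 mm (x) by 274 mm (y), floor 10 mm up; walls 8 mm thick, the front rail (-x side) up to 28 mm, back board to 60 mm, end walls to 40 mm. The catch (two brass cheeks to 76 mm) is at its -y end. Origin: centre of the underside; x to the back, y along the trough, z up
- rack_floor (a point): centre of the trough's floor, axes as the rack's; three canisters stand on it side by side at y = -88, 0 and +88 mm with room to spare
- keeper (a joint): angle of the keeper bar along the rack's front. 0 = shut (level, on its stop in the catch), 1.57 = upright, up to 1.9 = leaning outwards past the rack's +y end. Stiff hinge: stays where left, 1 to 2 N at mid-bar moves it. A sprung ball in the catch meets the bar at 0.05 rad; about 6 N down on the bar's end ball pushes it past (at 0.026) and it snaps below onto the solid stop
- keeper_hinge (a point): hinge axis of the keeper bar, a brass rod 12 mm thick that swings in the upright plane along the rack's front, x = -50 mm in the rack's frame. The hinge is at y = +165 mm there, 54 mm above the counter, its axis along the rack's x
- keeper_mid (a point): point on the bar's axis 200 mm from the hinge; moves with the bar
- keeper_tip (a point): centre of the wooden ball, 24 mm across, on the bar's free end, 350 mm from the hinge, 27 mm beyond the catch and clear of rack and canisters; 54 mm above the counter when shut
- tray: shallow beech refill tray, fixed, outside 260 mm (x) by 112 mm (y), rim 18 mm high, walls and floor 5 mm thick, a small brass handle at each x end; three canisters stand in it at x = -80, 0 and +80 mm. Origin: centre of the underside
- tray_floor (a point): centre of the tray's inner floor, axes as the tray's
- canister_1: opaque enamelled canister, all alike to the eye: round body 66 mm across, 66 mm high; walnut lid 68 mm across, 8 mm thick, fixed on; on it a round straight walnut knob 24 mm across, 26 mm high, to lift it by (100 mm in all). Full ones weigh 0.35 to 0.46 kg, empty ones 0.12 to 0.165 kg. Some are absent. Origin: centre of the underside, z up through the knob
- canister_2: opaque enamelled canister, all alike to the eye: round body 66 mm across, 66 mm high; walnut lid 68 mm across, 8 mm thick, fixed on; on it a round straight walnut knob 24 mm across, 26 mm high, to lift it by (100 mm in all). Full ones weigh 0.35 to 0.46 kg, empty ones 0.12 to 0.165 kg. Some are absent. Origin: centre of the underside, z up through the knob
- canister_3: opaque enamelled canister, all alike to the eye: round body 66 mm across, 66 mm high; walnut lid 68 mm across, 8 mm thick, fixed on; on it a round straight walnut knob 24 mm across, 26 mm high, to lift it by (100 mm in all). Full ones weigh 0.35 to 0.46 kg, empty ones 0.12 to 0.165 kg. Some are absent. Origin: centre of the underside, z up through the knob
- canister_4: opaque enamelled canister, all alike to the eye: round body 66 mm across, 66 mm high; walnut lid 68 mm across, 8 mm thick, fixed on; on it a round straight walnut knob 24 mm across, 26 mm high, to lift it by (100 mm in all). Full ones weigh 0.35 to 0.46 kg, empty ones 0.12 to 0.165 kg. Some are absent. Origin: centre of the underside, z up through the knob
- canister_5: opaque enamelled canister, all alike to the eye: round body 66 mm across, 66 mm high; walnut lid 68 mm across, 8 mm thick, fixed on; on it a round straight walnut knob 24 mm across, 26 mm high, to lift it by (100 mm in all). Full ones weigh 0.35 to 0.46 kg, empty ones 0.12 to 0.165 kg. Some are absent. Origin: centre of the underside, z up through the knob
- canister_6: opaque enamelled canister, all alike to the eye: round body 66 mm across, 66 mm high; walnut lid 68 mm across, 8 mm thick, fixed on; on it a round straight walnut knob 24 mm across, 26 mm high, to lift it by (100 mm in all). Full ones weigh 0.35 to 0.46 kg, empty ones 0.12 to 0.165 kg. Some are absent. Origin: centre of the underside, z up through the knob
- mill: turned wooden pepper mill, 48 mm across, 98 mm high; a bystander, to be left alone. Origin: centre of the underside
- pinch_bowl: small white bowl, 80 mm across, 32 mm high; a bystander, to be left alone. Origin: centre of the underside
- mug: stoneware mug, 80 mm across, 85 mm high; a bystander, to be left alone. Origin: centre of the underside
- candlestick: green ribbed candlestick, 80 mm across, 206 mm high; a bystander, to be left alone. Origin: centre of the underside
- spoon: wooden spoon, 200 mm long, lying; a bystander, to be left alone. Origin: centre of the underside
- tea_box: small cardboard tea box, 75 x 55 x 45 mm; a bystander, to be left alone. Origin: centre of the underside
Mind the look-alikes: they are no part of the job. Leave any pink or turquoise look-alike of the canister_5 alone.

How it is judged:
By the outcome, as a careful person would: the job done as asked, in the order asked, and still so for the second after the job is handed in, with the robot touching nothing.
Of canister_1, canister_2, canister_3, canister_4, canister_5, canister_6 only 4 to 6 are there at a start; the rules pass over those that are not, and their reading is None.
At some moment in a run one of canister_1, canister_2, canister_3, canister_4, canister_5, canister_6 may be knocked a few centimetres aside while the robot is not near it.
It also fails if it takes over 210 s, if anything falls off the work surface, if the arm or the gripper's body presses on something with over 40 N, if the wrist force passes 120 N, or if a joint passes its speed limit or range.

ROBOT

A 7-joint arm with a two-finger parallel gripper is mounted at the origin on the work surface. World frame = base frame: x ahead of the robot, y to its left, z up, the work surface at z = 0. Lengths are in m, angles in rad, forces in N, time in s.
With the tool pointing down it reaches from about 0.35 to 0.9 m from the base axis. Payload 7.2 kg.
Tool frame: the origin (TCP) lies midway between the tips of the shut fingers; the grasp point (between the pads) lies 19 mm behind it; z points along the fingers, y is the direction in which the jaws open and shut (so a half turn about z gives the same grasp; the last joint's range is limited). The gripper opens to 85 mm and grips with 20 to 120 N. Pads are 22 mm wide; open, the fingers measure 114 mm over their backs; the gripper's body (76 mm by 85 mm) begins 54 mm behind the grasp point. The pads swing forward as they close: fully open they stand 13 mm farther back than shut.
Start: joints at [-1.298, 0.411, -0.013, 1.596, 0.006, 1.134, -0.082], TCP at [0.209, 0.589, 0.231] pointing down, gripper open.
Joint ranges: [-2.95, 2.95], [-0.29, 1.99], [-1.47, 1.44], [0.14, 2.54], [-1.03, 4.17], [0.13, 1.85], [-2.86, 2.86]. Speed limits (rad/s): [2.39, 2.39, 3.01, 3.01, 3.14, 3.14, 3.14].

INTERFACE

Orientations are given as a unit quaternion [w, x, y, z].
In Python, from rig import ctrl gives the robot as it stands.
- The arm moves only by the tool servo_tool, never from a script. Its argument "series" is a list of rows, each a list of 2 entries, a list of its own where there are three numbers: the shift along the tool's x, y, z in cm, then the turn, a rotation vector about the tool's x, y, z in degrees. In form: [[[x, y, z], [rx, ry, rz]], ...]. A call has 1 to 8 rows; each row is the pose to reach, as a shift and turn from the pose commanded when the call began, along the tool's axes at that moment; what a row does not reach only later rows make up. A row lasts 1/10 s, in which the tool goes at most 50 mm and 8.59 degrees, less where a joint would pass 70% of its speed; a pose out of reach is approached as far as the arm can. A call with a gripper value outside its range is refused whole. "hand" is the opening, from 0 (shut) to 1 (fully open), set as the call begins (left out, the last holds). The fingers move at their own pace and stop on an object; the grip force is fixed at half the most. Time passes only in rows, so rows that repeat a pose let the fingers close. It gives the time, the measured TCP pose, the force and the opening at its end, in the units of the state.
- ctrl.get_state(): the state, without advancing time (a new reading comes with each control period).
- ctrl.capture(name): name is "scene" or "top" or "wrist"; returns (picture, depth): 384x512x3 uint8, blue, green, red; 384x512 float32, m along the optical axis (not along the pixel's ray), 0 where there is no reading.
- ctrl.get_calibration(name): a dict with "vertical_fov" (degrees; the focal length in pixels is half the picture's height over the tangent of half this angle, whatever the lens; pixels are square), "cx", "cy" (the principal point, pixels), "rvec" (rotation vector, rad) and "tvec" (3), from world to camera coordinates, as OpenCV has them; the wrist camera has in their place "tool_from_camera" (4x4, takes a point from camera to tool coordinates, whose origin is the TCP and whose axes are the flange's). Camera axes: x right, y down, z forward; pixel columns grow to the right and rows downward; lengths in m; the calibration is good to about 2 mm. The wrist camera is an equidistant fisheye: a pixel r from the principal point sees the ray r / f radians off the axis. A picture is of the moment at which its call begins: read the wrist's pose just before it. get_calibration takes no time and is no camera call.
- ctrl.close_job(): hands the job in, once; it reports no verdict.
The state is a dict: "time_s": time; "joint_pos": joint angles; "qvel": joint speeds; "joint_torque": joint torques, N m; "position": TCP position; "tcp_rot": TCP orientation; "ft_force": force on the tool from outside, world axes, zero at the start; "moment": the same for the moment, N m; "opening": finger opening in m.
Only numpy, scipy, OpenCV 4.12 (cv2) and the standard library are available. Lean on these libraries where they do the work, as an engineer would, in place of code of your own. Each camera call takes 0.05 s, during which the arm holds its last target.

## Working session

There is one attempt and no reset: what is moved stays moved. The work goes in short steps, Python scripts to look and compute and a tool call to move; the robot and the scene stay as the last step left them, time stands still between calls to the robot, and variables do not carry over. Pictures are saved under pics/ and viewed, and the job is handed in when it is done.

Besides the shell and the picture viewer there is one more tool, called after ">>>" as name(argument=value, ...) on one line, values as JSON. servo_tool: Moves the arm, as the interface text tells. Its arguments: {"type":"object","properties":{"series":{"type":"array"},"hand":{"type":"number"}},"required":["series"]}

```bash
ls; mkdir -p pics
python3 - <<'E'
from rig import ctrl
import cv2
for n in("scene","top","wrist"):
    p,d=ctrl.capture(n); cv2.imwrite(f"pics/{n}0.png",p); c=ctrl.get_calibration(n); print(n,c)
s=ctrl.get_state();print(s)
E
```

```text
pics
scene {'vertical_fov': 51.53769850173587, 'cx': 254.15289968333474, 'cy': 190.18449289839464, 'rvec': array([ 1.07037613,  2.21906103, -1.19381746]), 'tvec': array([ 0.27046664, -0.16212935,  1.57146616])}
top {'vertical_fov': 46.320606005172976, 'cx': 252.72297801852807, 'cy': 196.3183892292839, 'rvec': array([ 2.20609271, -2.15641612,  0.0813637 ]), 'tvec': array([0.05219032, 0.4724506 , 1.33544332])}
wrist {'vertical_fov': 65.70646984690485, 'cx': 256.21043687628287, 'cy': 193.13499965371437, 'tool_from_camera': array([[ 2.87507963e-04, -9.49821807e-01, -3.12791386e-01,
         7.93402018e-02],
       [ 9.99999777e-01,  8.46584938e-05,  6.62094367e-04,
        -7.89283911e-04],
       [-6.02391221e-04, -3.12791507e-01,  9.49821620e-01,
        -1.41321436e-01],
       [ 0.00000000e+00,  0.00000000e+00,  0.00000000e+00,
         1.00000000e+00]])}
{'time_s': 0.15, 'joint_pos': array([-1.29818509,  0.41174466, -0.01271076,  1.59682691,  0.00560136,
        1.13430017, -0.0821962 ]), 'qvel': array([-0.00067779, -0.00199378,  0.00127321, -0.00437564, -0.00052492,
        0.0009157 ,  0.00058476]), 'joint_torque': array([ 1.67768485e-03, -6.01034617e+01,  6.82964958e-01, -2.99645895e+01,
        1.39806679e-02,  8.01604008e-03,  4.16287514e-05]), 'position': array([0.20881506, 0.58869222, 0.23063869]), 'tcp_rot': array([-6.15497733e-05,  1.69568886e-01,  9.85518141e-01, -6.18684324e-04]), 'ft_force': array([ 0.58478018,  1.39944737, -0.69826511]), 'moment': array([ 0.01002035, -0.00462024,  0.00703384]), 'opening': 0.08533958542879914}
```

View pics/top0.png

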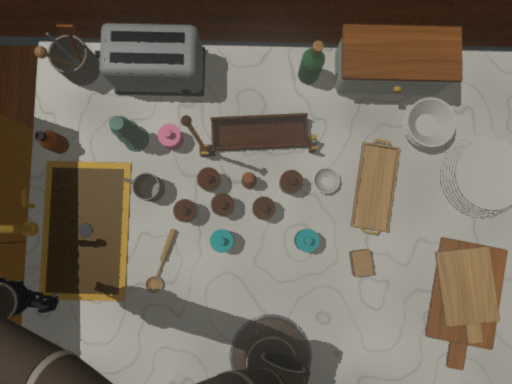

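View pics/scene0.png

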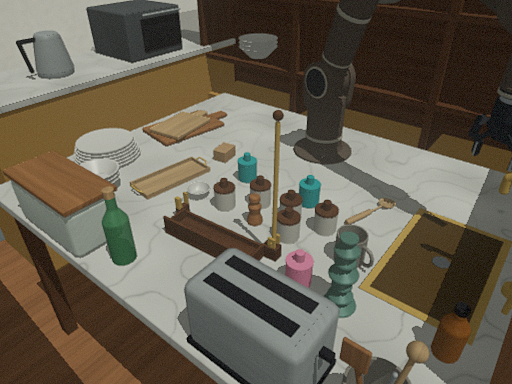

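View pics/wrist0.png

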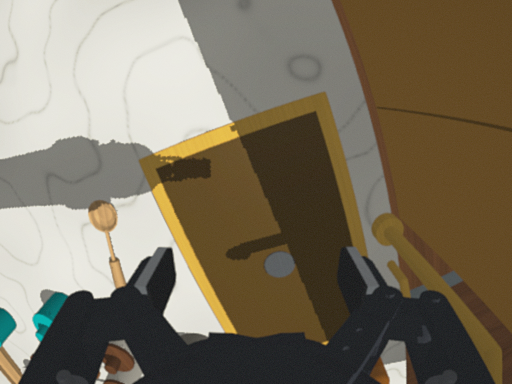

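The top view shows five walnut-lidded canisters, at about (209,179), (223,205), (186,211), (264,208) and (291,182), with the mill at (249,181). The rack is at (262,132) with its hinge end at (207,150), and the tray is at (377,187). The look-alikes are turquoise at (222,241) and (307,240), and pink at (170,136).

```bash
cat > h.py <<'E'
from rig import ctrl
import cv2, numpy as np
from scipy.spatial.transform import Rotation as R
def cal(n):
    c=ctrl.get_calibration(n); f=192/np.tan(np.radians(c['vertical_fov'])/2); return c,f
def cast(n,u,v,z):
    c,f=cal(n); Rm=cv2.Rodrigues(c['rvec'])[0]; o=-Rm.T@c['tvec']
    d=Rm.T@np.array([(u-c['cx'])/f,(v-c['cy'])/f,1]); t=(z-o[2])/d[2]; return o+t*d
def cloud(n,d):
    c,f=cal(n); Rm=cv2.Rodrigues(c['rvec'])[0]
    v,u=np.mgrid[:384,:512]; P=np.stack([(u-c['cx'])/f*d,(v-c['cy'])/f*d,d],-1)-c['tvec']
    return P@Rm
def proj(n,p):
    c,f=cal(n); q=cv2.Rodrigues(c['rvec'])[0]@np.array(p)+c['tvec']; return c['cx']+f*q[0]/q[2],c['cy']+f*q[1]/q[2]
def tcp(s=None):
    s=s or ctrl.get_state(); q=s['tcp_rot']; return np.array(s['position']),R.from_quat([q[1],q[2],q[3],q[0]])
def yawof(r): # direction of tool y in world, deg
    y=r.as_matrix()[:,1]; return np.degrees(np.arctan2(y[1],y[0]))
def circ(p,d,P,zmin,zmax,box,amin=10,pr=True):
    m=((P[...,2]>zmin)&(P[...,2]<zmax)&(d>0)&(P[...,0]>box[0])&(P[...,0]<box[1])&(P[...,1]>box[2])&(P[...,1]<box[3])).astype(np.uint8)
    n,l,st,ce=cv2.connectedComponentsWithStats(m); o=[]
    for i in range(1,n):
        if st[i,4]>=amin:
            q=P[l==i]; o.append((q.mean(0).round(4),np.ptp(q,0).round(3),st[i,4],ce[i].round(1),p[l==i].mean(0).round()))
    return o
E
python3 - <<'E'
from h import *
p,d=ctrl.capture("top"); P=cloud("top",d)
np.save("top0.npy",P)
for r in circ(p,d,P,.092,.106,(.3,1.0,-.5,.5),4): print("knob",*r)
for r in circ(p,d,P,.066,.080,(.3,1.0,-.5,.5),20): print("lid",*r)
for r in circ(p,d,P,.012,.064,(.3,1.0,-.5,.5),40): print("low",*r)
print("counter z",np.median(P[250:300,150:200,2]))
big=cv2.resize(p[90:290,130:420],None,fx=2.7,fy=2.7,interpolation=cv2.INTER_CUBIC); cv2.imwrite("pics/top0b.png",big)
E
```

```text
knob [0.8869 0.2258 0.0984] [0.042 0.001 0.013] 16 [200.   50.5] [62. 65. 64.]
knob [ 0.8906 -0.1792  0.0979] [0.018 0.002 0.014] 9 [339.2  52.3] [104. 113. 111.]
knob [ 0.8034 -0.245   0.0983] [0.084 0.165 0.014] 117 [361.8  82.1] [81. 90. 90.]
knob [ 0.8331 -0.0911  0.0996] [0.028 0.055 0.013] 33 [308.7  70.8] [57. 72. 60.]
knob [0.807  0.2261 0.1025] [0.026 0.003 0.012] 11 [198.8  76.8] [65. 67. 67.]
knob [0.7837 0.3589 0.0988] [0.01  0.256 0.014] 139 [152.8  84.1] [66. 69. 68.]
knob [ 0.7937 -0.4164  0.0987] [0.005 0.133 0.014] 71 [421.1  86.6] [73. 81. 81.]
knob [0.6698 0.4112 0.1012] [0.01  0.01  0.008] 7 [132.9 122.3] [88. 98. 84.]
knob [0.6265 0.4168 0.1032] [0.053 0.061 0.01 ] 85 [130. 137.] [71. 79. 69.]
knob [0.6413 0.3134 0.0982] [0.024 0.021 0.009] 53 [166.8 133.1] [130. 114. 171.]
knob [0.6003 0.2073 0.0987] [0.004 0.007 0.011] 4 [203.2 148. ] [52. 72. 85.]
knob [0.5188 0.0782 0.0954] [0.029 0.029 0.008] 66 [247.7 177.5] [ 62.  87. 119.]
knob [0.5157 0.194  0.0986] [0.02  0.023 0.011] 54 [207.  177.5] [52. 64. 82.]
knob [ 0.5142 -0.0464  0.098 ] [0.023 0.02  0.012] 55 [
[... 2521 characters left out ...]
75. 70. 98.]
low [ 0.511  -0.3075  0.0181] [0.287 0.145 0.018] 552 [375.6 186.1] [ 84. 113. 132.]
low [ 0.5261 -0.1585  0.0227] [0.078 0.078 0.027] 339 [326.6 179.7] [131. 139. 142.]
low [0.499  0.3991 0.0388] [0.068 0.045 0.051] 120 [140.  183.9] [55. 62. 66.]
low [0.4762 0.3428 0.0374] [0.071 0.044 0.052] 93 [158.7 192. ] [60. 67. 70.]
low [0.5083 0.076  0.0359] [0.031 0.046 0.051] 71 [248.6 183.3] [61. 75. 91.]
low [0.3322 0.3108 0.017 ] [0.066 0.034 0.014] 132 [169.  240.7] [ 86. 113. 133.]
low [ 0.3097 -0.2563  0.041 ] [0.022 0.058 0.039] 143 [360.2 253. ] [ 86. 113. 135.]
low [ 0.3097 -0.4891  0.0364] [0.021 0.021 0.015] 60 [438.9 254.8] [ 85. 113. 134.]
counter z -0.000580362165570059
```

View pics/top0b.png

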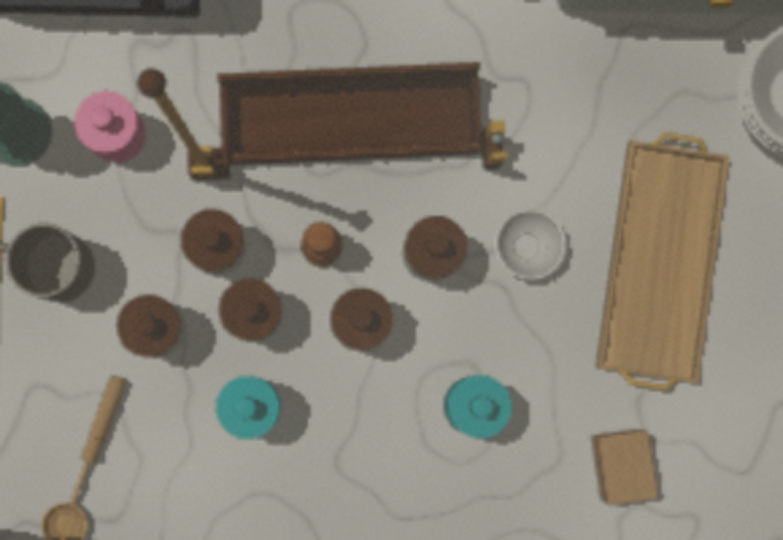

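Run:
```python
from h import *
P=np.load("top0.npy")
def rect(m):
    q=P[m][:,:2].astype(np.float32); r=cv2.minAreaRect(q*1000); print(np.round(r[0],1),np.round(r[1],1),round(r[2],2),m.sum())
X,Y,Z=P[...,0],P[...,1],P[...,2]
bx=lambda a,b,c,e:(X>a)&(X<b)&(Y>c)&(Y<e)
rk=bx(.60,.75,-.13,.23)
for a,b in((.006,.014),(.022,.032),(.033,.044),(.053,.064)):
    print("rack",a,b);rect(rk&(Z>a)&(Z<b))
# line fits: back board top edge, front rail top
for nm,a,b,bb in(("back",.056,.064,(.68,.75,-.1,.19)),("front",.024,.031,(.60,.65,-.08,.16))):
    m=bx(*bb)&(Z>a)&(Z<b); l=cv2.fitLine(P[m][:,:2].astype(np.float32),cv2.DIST_HUBER,0,.01,.01).ravel(); print(nm,m.sum(),l, np.degrees(np.arctan2(l[1],l[0])))
tr=bx(.35,.67,-.4,-.21)
for a,b in((.003,.008),(.014,.022)): print("tray",a,b);rect(tr&(Z>a)&(Z<b))
# keeper
m=bx(.55,.76,.17,.32)&(Z>.11); print("keeper",P[m].mean(0),m.sum()); 
q=P[m]; q=q[np.argsort(q[:,2])]; print(q[::6].round(3)); print(q[-25:].mean(0))
m=bx(.56,.75,-.15,-.085)&(Z>.06)&(Z<.085);print("catch",P[m].mean(0),P[m].min(0),P[m].max(0))
```

```text
rack 0.006 0.014
[679.4  49.3] [342.  141.5] 89.41 1767
rack 0.022 0.032
[658.7  32.3] [104.1 305.1] 1.71 365
rack 0.033 0.044
[657.9  54.6] [102.9 348.2] 1.8 309
rack 0.053 0.064
[662.1  45.9] [110.4 324.2] 1.51 305
back 223 [ 0.07082734 -0.9974886   0.7062886   0.06003235] -85.938484
front 170 [ 0.06793182 -0.99768996  0.6236779   0.03141695] -86.10479
tray 0.003 0.008
[ 510.5 -305.4] [317.9 187.7] 0.39 1709
tray 0.014 0.022
[ 509.8 -306.5] [113.7 284.9] 82.34 404
keeper [0.60147753 0.20950015 0.32505718] 215
[[0.604 0.204 0.111]
 [0.602 0.204 0.136]
 [0.599 0.208 0.151]
 [0.599 0.209 0.164]
 [0.604 0.204 0.181]
 [0.598 0.211 0.195]
 [0.601 0.206 0.211]
 [0.6   0.207 0.226]
 [0.603 0.205 0.238]
 [0.6   0.208 0.253]
 [0.599 0.214 0.265]
 [0.604 0.205 0.279]
 [0.599 0.213 0.292]
 [0.599 0.209 0.302]
 [0.599 0.21  0.312]
 [0.603 0.206 0.329]
 [0.598 0.212 0.336]
 [0.606 0.206 0.346]
 [0.598 0.213 0.357]
 [0.599 0.21  0.366]
 [0.599 0.211 0.376]
 [0.601 0.202 0.404]
 [0.616 0.211 0.406]
 [0.596 0.208 0.407]
 [0.602 0.204 0.408]
 [0.613 0.206 0.409]
 [0.593 0.212 0.409]
 [0.61  0.219 0.41 ]
 [0.597 0.214 0.411]
 [0.592 0.214 0.412]
 [0.605 0.212 0.412]
 [0.596 0.212 0.413]
 [0.61  0.21  0.413]
 [0.603 0.216 0.414]
 [0.6   0.216 0.414]
 [0.596 0.209 0.415]]
[0.60404616 0.21195917 0.41432381]
catch [ 0.63581608 -0.11094226  0.07076076] [ 0.6108945  -0.12177262  0.06004213] [ 0.71851572 -0.08914684  0.07934905]
```

Run:
```python
from h import *
P=np.load("top0.npy"); X,Y,Z=P[...,0],P[...,1],P[...,2]
a=np.radians(4.0); ex=np.array([np.cos(a),np.sin(a)]); ey=np.array([-ex[1],ex[0]])
xb=(np.array([.7063,.0600])@ex + np.array([.6237,.0314])@ex)/2; print("xc",xb)
x=P[...,:2]@ex-xb; y=P[...,:2]@ey
m=(abs(x)<.03)&(Z>.035)&(Z<.045)&(abs(y)<.3)
for s in(0,1):
    for lo,hi in((-.16,-.02),(.1,.3)):
        q=y[m&(y>lo)&(y<hi)]; 
    print
q=np.sort(y[m]); print(q.round(4))
m=(abs(x)<.03)&(Z>.006)&(Z<.014)&(abs(y)<.3); q=np.sort(y[m]); print("floor",q[:20].round(4),q[-80:].round(4), Z[m].mean())
# floor gap
# tray
tr=(X>.34)&(X<.68)&(Y>-.4)&(Y<-.21)&(Z>.003)&(Z<.022)
p=P[tr]; m2=(p[:,2]>.014)
c=np.array([.510,-.3062])
for ang in np.arange(-12,-2,1.):
    b=np.radians(ang);u=np.array([np.cos(b),np.sin(b)]);v=np.array([-u[1],u[0]])
    q=(p[m2][:,:2]-c); X2=q@u;Y2=q@v; k=(abs(X2)<.12)
    print(ang,Y2[k&(Y2>0)].std().round(5),Y2[k&(Y2<0)].std().round(5),Y2[k&(Y2>0)].mean().round(4),Y2[k&(Y2<0)].mean().round(4), np.percentile(X2,[1,99]).round(4))
```

```text
xc 0.6665679642728897
[-0.147  -0.143  -0.1429 -0.1429 -0.1423 -0.1422 -0.1421 -0.1421 -0.1418
 -0.1413 -0.1412 -0.141  -0.141  -0.141  -0.1408 -0.1406 -0.1402 -0.14
 -0.1399 -0.1396 -0.1394 -0.1393 -0.1391 -0.1385 -0.1385 -0.1383 -0.1383
 -0.1378 -0.1377 -0.1377 -0.1376 -0.1376 -0.1375 -0.1374 -0.1374 -0.1372
 -0.1366 -0.1365 -0.1365 -0.1363 -0.1363 -0.1363 -0.136  -0.1357 -0.1353
 -0.1352 -0.1351 -0.135   0.1393  0.1394  0.1394  0.1395  0.1398  0.1398
  0.14    0.14    0.1401  0.1401  0.1402  0.1402  0.1406  0.1407  0.1409
  0.1409  0.1412  0.1415  0.1419  0.142   0.1422  0.1423  0.1426  0.1427
  0.1428  0.1431  0.1432  0.1434  0.1435  0.1437  0.1438  0.1438  0.144
  0.144   0.1444  0.145   0.1452  0.1452  0.1455  0.1457  0.1459  0.146
  0.1462  0.1466  0.1467  0.2356  0.2358  0.2367  0.2399  0.2423  0.2434
  0.2454  0.2463]
floor [-0.2725 -0.2717 -0.2432 -0.2095 -0.1864 -0.1763 -0.1497 -0.1482 -0.1476
 -0.1472 -0.1357 -0.1356 -0.1356 -0.1354 -0.1354 -0.1349 -0.1347 -0.1347
 -0.1346 -0.1343] [0.1246 0.1246 0.1247 0.1249 0.125  0.1251 0.1253 0.1256 0.1257 0.1265
 0.1268 0.1272 0.127
[... 337 characters left out ...]
1366 0.137  0.1371 0.1372 0.1374 0.1377 0.138  0.138  0.1388 0.1388
 0.2352 0.2353 0.2353 0.2381 0.2383 0.2391 0.2422 0.2426 0.2446 0.2453] 0.009468061525242393
-12.0 0.00521 0.0055 0.0531 -0.054 [-0.1351  0.1345]
-11.0 0.00417 0.00437 0.053 -0.0538 [-0.1349  0.1343]
-10.0 0.00314 0.00331 0.0531 -0.0537 [-0.1346  0.1341]
-9.0 0.00222 0.00238 0.0531 -0.0536 [-0.1343  0.1346]
-8.0 0.00175 0.00188 0.0531 -0.0536 [-0.134   0.1351]
-7.0 0.00198 0.00209 0.0532 -0.0536 [-0.1336  0.1355]
-6.0 0.00275 0.00291 0.0533 -0.0536 [-0.1333  0.136 ]
-5.0 0.00375 0.00392 0.0534 -0.0536 [-0.1333  0.1363]
-4.0 0.00486 0.00504 0.0535 -0.0536 [-0.1327  0.1366]
-3.0 0.00604 0.00627 0.0537 -0.0537 [-0.1327  0.1369]
```

>>> servo_tool(series=[[[-3.9,-3.0,0],[0,0,8.5]],[[-7.8,-6.0,0],[0,0,17]],[[-11.7,-9,0],[0,0,25.5]],[[-15.6,-12,0],[0,0,34]],[[-19.5,-15,0],[0,0,42.5]],[[-23.4,-18,1],[0,0,51]],[[-27.3,-21,2],[0,0,59.5]],[[-31.1,-23.9,3],[0,0,68]]], hand=0.55)

```text
time_s: 1.0
position: [0.423, 0.258, 0.2013]
tcp_rot: [-0.0, 0.694, 0.72, 0.0]
ft_force: [1.2, 1.0, -0.3]
opening: 0.0469
```

>>> servo_tool(series=[[[0.1,0,0],[0,0,2.1]],[[0.1,0,0],[0,0,2.1]],[[0.1,0,0],[0,0,2.1]]])

```text
time_s: 1.3
position: [0.4217, 0.2617, 0.2013]
tcp_rot: [-0.0, 0.704, 0.71, 0.0]
ft_force: [-0.3, 0.8, -1.2]
opening: 0.0471
```

```bash
cat >> h.py <<'E'
def wcloud(d,pos,rot):
    c,f=cal("wrist"); v,u=np.mgrid[:384,:512]; a=u-c['cx'];b=v-c['cy'];r=np.hypot(a,b)+1e-9;th=r/f
    k=np.tan(th)/r*d; Q=np.stack([a*k,b*k,d],-1); T=c['tool_from_camera']; Q=Q@T[:3,:3].T+T[:3,3]
    return Q@rot.as_matrix().T+pos
def wknobs(save=None,box=(.3,.8,-.45,.4)):
    s=ctrl.get_state(); pos,rot=tcp(s); p,d=ctrl.capture("wrist")
    if save: cv2.imwrite(f"pics/{save}.png",p)
    P=wcloud(d,pos,rot); return p,d,P,circ(p,d,P,.088,.106,box,20)
E
python3 - <<'E'
from h import *
print(tcp()[0],yawof(tcp()[1]))
p,d,P,k=wknobs("w1")
for r in k: print(*r)
E
```

```text
[0.42170034 0.261683   0.20134342] 0.5249722975990966
[0.6409 0.3964 0.1033] [0.042 0.008 0.009] 179 [482.3  63.9] [67. 74. 59.]
[0.6408 0.3124 0.0967] [0.024 0.023 0.013] 397 [472.3 146. ] [134. 108. 190.]
[0.4246 0.26   0.0978] [0.023 0.023 0.013] 592 [258.7 193.6] [39. 59. 88.]
[0.603 0.211 0.097] [0.009 0.012 0.018] 119 [427.6 239.2] [ 41.  89. 113.]
[0.5164 0.196  0.0968] [0.023 0.022 0.012] 453 [350.8 255.7] [37. 55. 83.]
[0.4437 0.1536 0.0968] [0.023 0.023 0.012] 421 [276.  292.4] [36. 54. 81.]
[0.5338 0.0795 0.0928] [0.006 0.02  0.005] 45 [347.1 335.2] [ 72. 105. 147.]
```

View pics/w1.png

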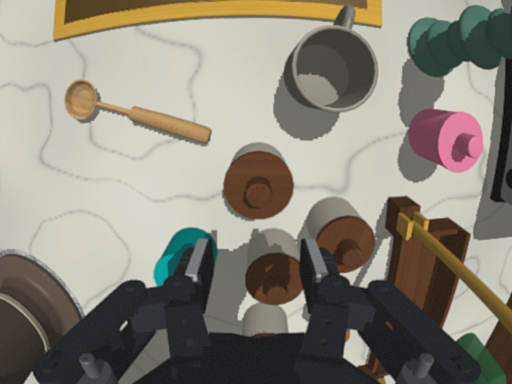

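The wrist view puts E's knob at (258,193), A at (350,255) and C at (276,292). That agrees with the top view to about 2.5 mm, so I'll descend on E.

>>> servo_tool(series=[[[-0.2,0.15,4],[0,0,0]],[[-0.2,0.15,8],[0,0,0]],[[-0.2,0.15,11],[0,0,0]],[[-0.2,0.15,12.1],[0,0,0]],[[-0.2,0.15,12.1],[0,0,0]],[[-0.2,0.15,12.1],[0,0,0]]])

```text
time_s: 1.95
position: [0.4241, 0.2597, 0.0813]
tcp_rot: [0.0, 0.704, 0.71, 0.001]
ft_force: [0.2, -0.0, 0.4]
opening: 0.0471
```

>>> servo_tool(series=[[[0,0,0],[0,0,0]],[[0,0,0],[0,0,0]],[[0,0,0],[0,0,0]],[[0,0,0],[0,0,0]],[[0,0,0],[0,0,0]],[[0,0,0],[0,0,0]]], hand=0)

```text
time_s: 2.55
position: [0.4242, 0.2597, 0.0819]
tcp_rot: [-0.0, 0.705, 0.71, 0.001]
ft_force: [-1.6, 0.5, 6.2]
opening: 0.0221
```

>>> servo_tool(series=[[[0,0,-3],[0,0,0]],[[0,0,-7],[0,0,0]],[[0,0,-11],[0,0,0]],[[0,0,-12.5],[0,0,0]],[[0,0,-12.5],[0,0,0]],[[0,0,-12.5],[0,0,0]],[[0,0,-12.5],[0,0,0]],[[0,0,-12.5],[0,0,0]]])

```text
time_s: 3.35
position: [0.423, 0.2584, 0.2041]
tcp_rot: [-0.0, 0.705, 0.709, -0.001]
ft_force: [-0.2, 1.0, -0.7]
opening: 0.0217
```

```bash
cat >> h.py <<'E'
def weigh(n=4):
    F=[]
    for i in range(n):
        ctrl.capture("wrist"); F.append(ctrl.get_state()['ft_force'])
    print("F",np.array(F).round(2).tolist(), "mass",(-np.mean(F,0)[2]/9.81).round(3), "pos",tcp()[0].round(4),"yaw",yawof(tcp()[1]).round(2),ctrl.get_state()['opening'],ctrl.get_state()['time_s'])
E
python3 -c "
from h import *
weigh()
p,d=ctrl.capture('scene');cv2.imwrite('pics/s1.png',p)"
```

```text
F [[0.4, -0.28, -1.61], [0.74, -0.97, -1.28], [0.11, 0.53, -1.15], [-0.02, 0.71, -1.48]] mass 0.141 pos [0.4234 0.2587 0.2047] yaw 0.37 0.021995448870908145 3.55
```

View pics/s1.png

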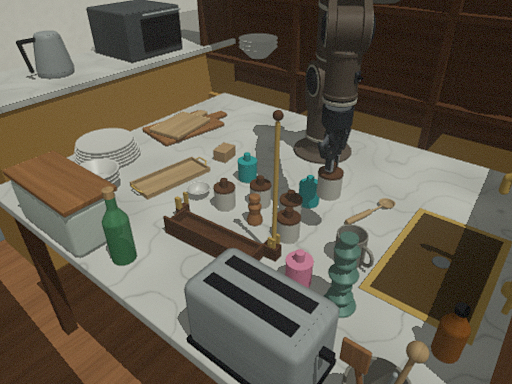

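E weighs about 0.14 kg, so it is empty and goes to the tray's -80 slot.

>>> servo_tool(series=[[[-4,0,-0.7],[0,0,0]],[[-9,0,-0.7],[0,0,0]],[[-14,0,-0.7],[0,0,0]],[[-19,0.2,-0.7],[0,0,0]],[[-24,0.3,-0.7],[0,0,0]],[[-29,0.4,-0.7],[0,0,0]],[[-34,0.4,-0.7],[0,0,0]],[[-39,0.4,-0.7],[0,0,0]]])

```text
time_s: 4.4
position: [0.4299, -0.133, 0.2126]
tcp_rot: [0.0, 0.705, 0.71, 0.001]
ft_force: [2.0, -0.2, -1.1]
opening: 0.0217
```

>>> servo_tool(series=[[[-4.5,0,0],[0,0,0]],[[-9,0,0],[0,0,0]],[[-13,0,0],[0,0,0]],[[-15.5,0,0],[0,0,0]],[[-16.5,0,0],[0,0,0]],[[-16.5,0,0],[0,0,0]],[[-16.5,0,0],[0,0,0]]])

```text
time_s: 5.1
position: [0.4314, -0.2947, 0.212]
tcp_rot: [-0.001, 0.705, 0.71, 0.0]
ft_force: [0.2, 0.6, -1.7]
opening: 0.0215
```

```bash
python3 -c "
from h import *
weigh(6)"
```

```text
F [[0.4, 0.8, -0.44], [-0.63, 0.79, -2.02], [-0.94, 0.36, -1.34], [-0.18, -0.24, -0.22], [0.17, 0.08, -1.43], [0.99, -0.89, -0.56]] mass 0.102 pos [ 0.4316 -0.2951  0.2124] yaw 0.46 0.02180953689955238 5.4
```

>>> servo_tool(series=[[[0,0,4],[0,0,0]],[[0,0,8],[0,0,0]],[[0,0,10.5],[0,0,0]],[[0,0,11.7],[0,0,0]],[[0,0,12.4],[0,0,0]],[[0,0,12.4],[0,0,0]],[[0,0,12.4],[0,0,0]]])

```text
time_s: 6.1
position: [0.4319, -0.2965, 0.0893]
tcp_rot: [0.001, 0.705, 0.709, 0.0]
ft_force: [0.0, -0.4, -0.9]
opening: 0.0215
```

>>> servo_tool(series=[[[0,0,0],[0,0,0]],[[0,0,0],[0,0,0]],[[0,0,0],[0,0,0]],[[0,0,0],[0,0,0]],[[0,0,-3],[0,0,0]],[[0,0,-7],[0,0,0]],[[0,0,-12],[0,0,0]],[[0,0,-12],[0,0,0]]], hand=0.55)

```text
time_s: 6.9
position: [0.4336, -0.2985, 0.214]
tcp_rot: [0.004, 0.705, 0.709, 0.002]
ft_force: [0.6, -0.3, -0.5]
opening: 0.0471
```

```bash
cat >> h.py <<'E'
def look(name):
    p,d=ctrl.capture("top"); P=cloud("top",d); cv2.imwrite(f"pics/{name}.png",cv2.resize(p[90:290,130:420],None,fx=2.7,fy=2.7))
    print("lids"); 
    for r in circ(p,d,P,.074-.008,.098,(.3,.75,-.42,.35),150): print(r[0],r[1],r[2],r[4])
    print("knobs")
    for r in circ(p,d,P,.092,.115,(.3,.75,-.42,.35),15): print(r[0],r[1],r[2],r[4])
    print(tcp()[0].round(4),yawof(tcp()[1]).round(2),ctrl.get_state()['time_s'])
    return P
E
python3 -c "
from h import *
look('t2')
for r in wknobs('w2')[3]: print(*r)"
```

```text
lids
[0.6405 0.3119 0.0747] [0.066 0.068 0.032] 388 [136. 121. 176.]
[0.5148 0.1934 0.0745] [0.067 0.065 0.031] 394 [62. 74. 92.]
[ 0.5133 -0.0467  0.0748] [0.065 0.065 0.031] 397 [63. 75. 92.]
[0.4418 0.151  0.0742] [0.067 0.064 0.032] 391 [64. 76. 93.]
[0.434  0.0322 0.0739] [0.064 0.064 0.032] 389 [65. 77. 94.]
[ 0.4289 -0.2938  0.0778] [0.064 0.066 0.031] 388 [54. 69. 89.]
[0.3373 0.151  0.0745] [0.066 0.064 0.032] 401 [137. 141.  77.]
[ 0.3441 -0.0957  0.0745] [0.066 0.064 0.031] 401 [133. 137.  73.]
knobs
[0.6418 0.3127 0.0983] [0.023 0.024 0.01 ] 53 [136. 119. 178.]
[0.5194 0.0764 0.0952] [0.026 0.029 0.008] 71 [ 67.  93. 126.]
[0.5156 0.1941 0.0982] [0.02  0.023 0.011] 55 [57. 69. 87.]
[ 0.5142 -0.0467  0.0979] [0.024 0.02  0.01 ] 55 [59. 71. 88.]
[0.442  0.1509 0.0987] [0.02  0.02  0.011] 54 [59. 71. 88.]
[0.4342 0.0318 0.0993] [0.02  0.02  0.012] 54 [59. 71. 88.]
[ 0.4294 -0.2943  0.1026] [0.02  0.021 0.016] 63 [50. 64. 84.]
[0.3377 0.1509 0.0988] [0.02 0.02 0.01] 51 [136. 140.  71.]
[ 0.3438 -0.0957  0.0982] [0.02  0.022 0.013] 58 [130. 134.  70.]
[ 0.4328 -0.2972  0.2114] 0.38 6.95
[ 0.4321 -0.2959  0.1022] [0.024 0.023 0.017] 609 [253.9 188.2] [34. 52. 78.]
[ 0.7958 -0.4245  0.0961] [0.005 0.061 0.018] 269 [505.9 274.3] [79. 85. 82.]
```

View pics/w2.png

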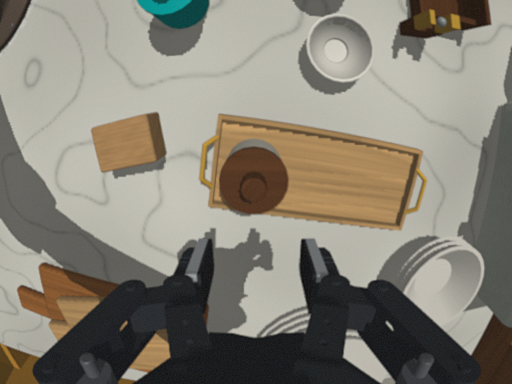

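E stands upright in the tray, with its knob at (253,188) in the wrist view. D is next.

>>> servo_tool(series=[[[4,0,0],[0,0,0]],[[9,0,0],[0,0,0]],[[14,0.2,0],[0,0,0]],[[19,0.3,0],[0,0,0]],[[24,0.4,0],[0,0,0]],[[29,0.6,0],[0,0,0]],[[33,0.6,0.5],[0,0,0]],[[33,0.6,1],[0,0,0]]])

```text
time_s: 7.8
position: [0.434, 0.0395, 0.1969]
tcp_rot: [-0.001, 0.702, 0.712, -0.001]
ft_force: [0.5, -0.8, -0.0]
opening: 0.0469
```

```bash
cat >> h.py <<'E'
def near(name=None):
    for r in wknobs(name)[3]: print(*r[:3])
    print(tcp()[0].round(4),yawof(tcp()[1]).round(2),ctrl.get_state()['time_s'])
E
python3 -c "
from h import *
ctrl.capture('wrist')
near()"
```

```text
[0.5165 0.1914 0.0975] [0.023 0.023 0.013] 619
[0.6027 0.2061 0.0967] [0.009 0.011 0.018] 141
[0.444  0.1492 0.0982] [0.023 0.023 0.013] 666
[0.3416 0.149  0.0976] [0.023 0.024 0.013] 628
[0.5201 0.0766 0.0935] [0.032 0.032 0.01 ] 1027
[0.4371 0.0319 0.0977] [0.024 0.023 0.012] 614
[ 0.5202 -0.0411  0.0964] [0.015 0.015 0.012] 147
[ 0.7963 -0.2154  0.0971] [0.006 0.056 0.018] 237
[0.4338 0.0345 0.1967] 0.52 7.9
```

>>> servo_tool(series=[[[-0.2,0.3,4],[0,0,0]],[[-0.2,0.3,8],[0,0,0]],[[-0.2,0.3,10.5],[0,0,0]],[[-0.2,0.3,11.5],[0,0,0]],[[-0.2,0.3,11.5],[0,0,0]],[[-0.2,0.3,11.5],[0,0,0]]])

```text
time_s: 8.5
position: [0.4387, 0.0312, 0.084]
tcp_rot: [0.0, 0.705, 0.709, 0.0]
ft_force: [1.1, -0.2, -0.5]
opening: 0.0466
```

>>> servo_tool(series=[[[0,0,0],[0,0,0]],[[0,0,0],[0,0,0]],[[0,0,0],[0,0,0]],[[0,0,0],[0,0,0]],[[0,0,0],[0,0,0]]], hand=0)

```text
time_s: 9.0
position: [0.4386, 0.0323, 0.0845]
tcp_rot: [0.0, 0.705, 0.71, 0.001]
ft_force: [-2.2, -0.1, 8.1]
opening: 0.0216
```

>>> servo_tool(series=[[[0,0,-3],[0,0,0]],[[0,0,-7],[0,0,0]],[[0,0,-11],[0,0,0]],[[0,0,-13],[0,0,0]],[[0,0,-13],[0,0,0]],[[0,0,-13],[0,0,0]],[[0,0,-13],[0,0,0]],[[0,0,-13],[0,0,0]]])

```text
time_s: 9.8
position: [0.4374, 0.0319, 0.2123]
tcp_rot: [-0.0, 0.705, 0.709, -0.001]
ft_force: [0.4, 0.5, -1.3]
opening: 0.0218
```

```bash
python3 -c "
from h import *
weigh(6)"
```

```text
F [[-0.16, 0.4, -1.2], [0.5, -0.73, -0.75], [-0.57, -0.51, -1.36], [-0.04, -0.42, -1.83], [-0.17, -1.11, -1.41], [0.23, -0.69, -1.36]] mass 0.134 pos [0.438  0.0319 0.213 ] yaw 0.37 0.02150576879404654 10.1
```

D weighs about 0.13 kg, so it is empty and goes to the tray's middle slot.

>>> servo_tool(series=[[[-4,0.8,0],[0,0,0]],[[-8.8,1.8,0],[0,0,0]],[[-13.6,2.8,0],[0,0,0]],[[-18.4,3.8,0],[0,0,0]],[[-23.2,4.8,0],[0,0,0]],[[-28,5.8,0],[0,0,0]],[[-32,6.8,0],[0,0,0]],[[-34,7.2,0],[0,0,0]]])

```text
time_s: 10.9
position: [0.5121, -0.3118, 0.213]
tcp_rot: [0.001, 0.706, 0.708, -0.001]
ft_force: [-0.1, 0.1, -1.1]
opening: 0.0214
```

>>> servo_tool(series=[[[0,0,0],[0,0,0]],[[0,0,0],[0,0,0]],[[0,0,0],[0,0,0]]])

```text
time_s: 11.2
position: [0.5124, -0.3061, 0.2129]
tcp_rot: [-0.001, 0.704, 0.71, 0.0]
ft_force: [0.6, -0.2, -1.6]
opening: 0.0216
```

>>> servo_tool(series=[[[-0.1,0,4],[0,0,0]],[[-0.1,0,8],[0,0,0]],[[-0.1,0,10.5],[0,0,0]],[[-0.1,0,11.7],[0,0,0]],[[-0.1,0,12.2],[0,0,0]],[[-0.1,0,12.2],[0,0,0]],[[-0.1,0,12.2],[0,0,0]]])

```text
time_s: 11.9
position: [0.5131, -0.3088, 0.0927]
tcp_rot: [0.001, 0.705, 0.71, 0.0]
ft_force: [-0.2, 0.2, -0.8]
opening: 0.0217
```

>>> servo_tool(series=[[[0,0,0],[0,0,0]],[[0,0,0],[0,0,0]],[[0,0,0],[0,0,0]],[[0,0,0],[0,0,0]],[[0,0,-3],[0,0,0]],[[0,0,-7],[0,0,0]],[[0,0,-12],[0,0,0]],[[0,0,-12],[0,0,0]]], hand=0.55)

```text
time_s: 12.7
position: [0.5147, -0.3112, 0.2178]
tcp_rot: [0.005, 0.705, 0.709, 0.002]
ft_force: [0.2, -0.9, -0.0]
opening: 0.0471
```

```bash
python3 -c "
from h import *
look('t3')
near('w3')"
```

```text
lids
[0.6407 0.3119 0.0749] [0.067 0.068 0.031] 392 [142. 127. 184.]
[0.5148 0.1935 0.0743] [0.067 0.065 0.03 ] 389 [66. 79. 97.]
[ 0.5135 -0.0467  0.0742] [0.065 0.064 0.032] 392 [68. 81. 98.]
[ 0.5073 -0.3073  0.0782] [0.065 0.067 0.03 ] 382 [54. 70. 92.]
[0.4418 0.151  0.0746] [0.066 0.064 0.032] 394 [69. 81. 98.]
[ 0.4369 -0.2839  0.0785] [0.058 0.055 0.029] 234 [55. 71. 93.]
[0.3372 0.1508 0.0742] [0.066 0.064 0.031] 405 [144. 148.  82.]
[ 0.3441 -0.0955  0.0746] [0.066 0.064 0.032] 404 [139. 143.  76.]
knobs
[0.6415 0.3126 0.0978] [0.023 0.024 0.012] 58 [139. 123. 181.]
[0.5201 0.0778 0.0952] [0.029 0.029 0.009] 73 [ 73. 100. 134.]
[0.5156 0.1938 0.0985] [0.021 0.023 0.011] 55 [61. 73. 92.]
[ 0.5138 -0.0465  0.0986] [0.023 0.02  0.012] 55 [65. 77. 94.]
[ 0.508  -0.3076  0.1025] [0.023 0.024 0.016] 63 [50. 64. 85.]
[0.4422 0.1514 0.0985] [0.02  0.02  0.009] 52 [64. 76. 94.]
[ 0.4324 -0.2907  0.1012] [0.018 0.016 0.013] 32 [49. 63. 83.]
[0.3378 0.1509 0.0985] [0.02  0.02  0.012] 52 [142. 147.  75.]
[ 0.3439 -0.0959  0.0984] [0.02  0.023 0.011] 57 [136. 140.  73.]
[ 0.5138 -0.3099  0.2147] 0.37 12.75
[ 0.7958 -0.2625  0.097 ] [0.007 0.154 0.018] 1255
[ 0.434  -0.2961  0.1016] [0.023 0.023 0.017] 589
[ 0.5113 -0.309   0.1022] [0.024 0.023 0.017] 590
[ 0.7958 -0.4042  0.097 ] [0.005 0.09  0.018] 582
[ 0.5129 -0.3088  0.2125] 0.39 12.8
```

>>> servo_tool(series=[[[4,0.1,0],[0,0,0]],[[9,0.2,0],[0,0,0]],[[14,0.3,0],[0,0,0]],[[19,0.4,0],[0,0,0]],[[23,0.5,0.5],[0,0,0]],[[26.2,0.5,1],[0,0,0]],[[26.2,0.5,1.5],[0,0,0]],[[26.2,0.5,1.5],[0,0,0]]])

```text
time_s: 13.6
position: [0.5145, -0.0457, 0.1946]
tcp_rot: [-0.001, 0.704, 0.71, -0.001]
ft_force: [-0.5, -0.2, -0.1]
opening: 0.0469
```

```bash
python3 -c "
from h import *
ctrl.capture('wrist')
near()"
```

```text
[0.3403 0.1389 0.0937] [0.015 0.004 0.011] 55
[0.5218 0.0746 0.0937] [0.032 0.032 0.01 ] 1201
[ 0.5168 -0.0471  0.0979] [0.023 0.023 0.013] 616
[ 0.349  -0.0957  0.0967] [0.024 0.023 0.012] 400
[ 0.7961 -0.224   0.0973] [0.006 0.072 0.018] 410
[ 0.5151 -0.0477  0.1957] 0.29 13.7
```

>>> servo_tool(series=[[[0,0.2,4],[0,0,0]],[[0,0.2,8],[0,0,0]],[[0,0.2,10.3],[0,0,0]],[[0,0.2,11.2],[0,0,0]],[[0,0.2,11.2],[0,0,0]],[[0,0.2,11.2],[0,0,0]]])

```text
time_s: 14.3
position: [0.5183, -0.0474, 0.0853]
tcp_rot: [0.001, 0.705, 0.709, 0.0]
ft_force: [0.0, -0.6, 0.7]
opening: 0.0467
```

>>> servo_tool(series=[[[0,0,0],[0,0,0]],[[0,0,0],[0,0,0]],[[0,0,0],[0,0,0]],[[0,0,0],[0,0,0]],[[0,0,0],[0,0,0]]], hand=0)

```text
time_s: 14.8
position: [0.5179, -0.0465, 0.0856]
tcp_rot: [0.0, 0.705, 0.709, 0.001]
ft_force: [-3.4, -1.1, 7.4]
opening: 0.0215
```

>>> servo_tool(series=[[[0,0,-3],[0,0,0]],[[0,0,-7],[0,0,0]],[[0,0,-11],[0,0,0]],[[0,0,-13],[0,0,0]],[[0,0,-13],[0,0,0]],[[0,0,-13],[0,0,0]],[[0,0,-13],[0,0,0]],[[0,0,-13],[0,0,0]]])

```text
time_s: 15.6
position: [0.5167, -0.0464, 0.2128]
tcp_rot: [-0.001, 0.705, 0.709, -0.001]
ft_force: [-0.4, -0.1, -4.8]
opening: 0.0211
```

```bash
python3 -c "
from h import *
weigh(6)"
```

```text
F [[-0.49, 0.54, -4.79], [-0.34, -0.16, -4.31], [-1.02, -0.66, -3.4], [-0.38, -0.13, -4.32], [0.83, -0.14, -4.58], [0.15, -0.14, -4.27]] mass 0.436 pos [ 0.5175 -0.0466  0.214 ] yaw 0.37 0.021828867691333003 15.9
```

B weighs about 0.44 kg, so it is full. I'll check the rack's pose with the wrist camera before placing it.

Run:
```python
from h import *
s=ctrl.get_state(); pos,rot=tcp(s); p,d=ctrl.capture("wrist"); cv2.imwrite("pics/w4.png",p)
P=wcloud(d,pos,rot); X,Y,Z=P[...,0],P[...,1],P[...,2]
for nm,a,b,bb in(("back",.055,.064,(.69,.75,-.08,.17)),("front",.023,.032,(.60,.645,-.075,.16))):
    m=(X>bb[0])&(X<bb[1])&(Y>bb[2])&(Y<bb[3])&(Z>a)&(Z<b)&(d>0)
    if m.sum()<10: print(nm,m.sum()); continue
    l=cv2.fitLine(P[m][:,:2].astype(np.float32),cv2.DIST_HUBER,0,.01,.01).ravel(); print(nm,m.sum(),l, np.degrees(np.arctan2(l[1],l[0])), P[m].min(0),P[m].max(0))
m=(X>.6)&(X<.72)&(Y>-.16)&(Y<-.09)&(Z>.06)&(Z<.085);print("catch",P[m].mean(0),P[m].min(0),P[m].max(0))
```

```text
back 1451 [ 0.06409976 -0.9979435   0.7079284   0.05653886] -86.32483 [ 0.69749405 -0.07979213  0.05501418] [0.7223496  0.16113647 0.06146751]
front 1406 [ 0.06835986 -0.99766076  0.62566286  0.04042368] -86.08021 [ 0.61395679 -0.07464716  0.02301124] [0.63781124 0.1543835  0.02908466]
catch [ 0.63581236 -0.1119112   0.07020951] [ 0.61304171 -0.12309227  0.06000593] [ 0.71788667 -0.09065032  0.07654139]
```

View pics/w4.png

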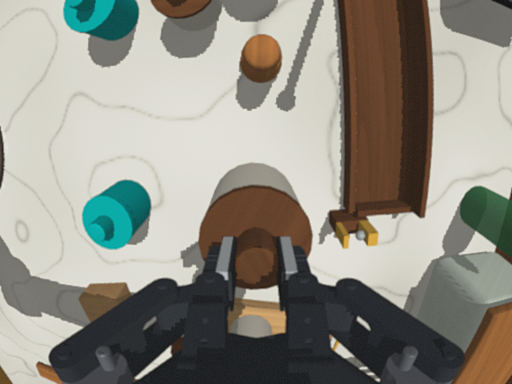

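>>> servo_tool(series=[[[0.1,3,0],[0,0,0]],[[0.3,7,0],[0,0,0]],[[0.4,11,0],[0,0,0]],[[0.55,14,0],[0,0,0]],[[0.55,15.4,0],[0,0,0]],[[0.55,15.4,0],[0,0,0]],[[0.55,15.4,0],[0,0,0]],[[0.55,15.4,0],[0,0,0]]])

```text
time_s: 16.75
position: [0.6706, -0.0402, 0.2142]
tcp_rot: [-0.0, 0.705, 0.709, -0.0]
ft_force: [0.7, 0.0, -3.7]
opening: 0.0213
```

```bash
python3 -c "
from h import *
weigh(2)
p,d=ctrl.capture('wrist');cv2.imwrite('pics/w5.png',p)"
```

```text
F [[-0.68, 0.38, -4.64], [0.25, 0.15, -3.88]] mass 0.434 pos [ 0.6709 -0.04    0.2146] yaw 0.36 0.021519742832147012 16.85
```

View pics/w5.png

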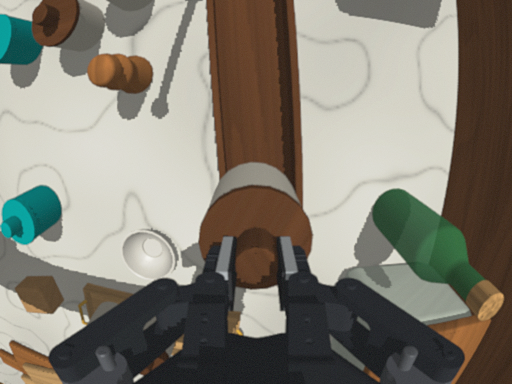

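>>> servo_tool(series=[[[0,0.1,3],[0,0,0]],[[0,0.1,6],[0,0,0]],[[0,0.1,8.5],[0,0,0]],[[0,0.1,10],[0,0,0]],[[0,0.1,11],[0,0,0]],[[0,0.1,11.7],[0,0,0]],[[0,0.1,11.7],[0,0,0]],[[0,0.1,11.7],[0,0,0]]])

```text
time_s: 17.7
position: [0.6732, -0.0401, 0.0982]
tcp_rot: [0.001, 0.705, 0.709, 0.0]
ft_force: [-0.9, -0.6, -4.3]
opening: 0.0212
```

```bash
python3 -c "
from h import *
weigh(2)"
```

```text
F [[0.77, -0.84, -3.78], [-0.46, -0.35, -4.12]] mass 0.403 pos [ 0.6732 -0.0401  0.0984] yaw 0.37 0.021461528403548036 17.8
```

Still hanging freely and clear of the walls. I'll lower it a little further, then release.

>>> servo_tool(series=[[[0,-0.05,0.1],[0,0,0]],[[0,-0.05,0.2],[0,0,0]],[[0,-0.05,0.2],[0,0,0]]])

```text
time_s: 18.1
position: [0.6723, -0.0401, 0.0959]
tcp_rot: [0.0, 0.705, 0.709, 0.0]
ft_force: [-1.7, -0.2, 1.0]
opening: 0.0216
```

>>> servo_tool(series=[[[0,0,0],[0,0,0]],[[0,0,0],[0,0,0]],[[0,0,0],[0,0,0]],[[0,0,0],[0,0,0]],[[0,0,-3],[0,0,0]],[[0,0,-7],[0,0,0]],[[0,0,-12],[0,0,0]],[[0,0,-12],[0,0,0]]], hand=0.55)

```text
time_s: 18.9
position: [0.6755, -0.0414, 0.2228]
tcp_rot: [0.004, 0.705, 0.709, 0.004]
ft_force: [0.2, -0.7, -0.8]
opening: 0.0467
```

```bash
python3 -c "
from h import *
look('t4')
near('w6')"
```

```text
lids
[0.6408 0.3118 0.0743] [0.067 0.069 0.032] 379 [151. 135. 193.]
[0.515  0.1932 0.0742] [0.067 0.065 0.032] 383 [ 69.  83. 103.]
[ 0.5073 -0.3068  0.0779] [0.065 0.067 0.031] 388 [59. 71. 88.]
[0.4427 0.1529 0.0746] [0.064 0.064 0.03 ] 368 [ 67.  81. 101.]
[ 0.4292 -0.2935  0.0783] [0.064 0.066 0.031] 387 [60. 72. 89.]
[ 0.3441 -0.0956  0.0747] [0.066 0.064 0.031] 400 [146. 150.  74.]
knobs
[0.642  0.3127 0.0987] [0.023 0.023 0.012] 54 [151. 134. 194.]
[0.5155 0.1941 0.0986] [0.02  0.023 0.012] 55 [64. 78. 98.]
[ 0.5082 -0.3078  0.1025] [0.022 0.023 0.014] 61 [59. 72. 92.]
[0.4422 0.1512 0.0981] [0.02  0.023 0.012] 55 [62. 76. 97.]
[ 0.4296 -0.2947  0.1018] [0.02  0.021 0.016] 62 [60. 74. 93.]
[ 0.3439 -0.0955  0.0981] [0.02  0.023 0.013] 59 [142. 147.  71.]
[ 0.6741 -0.0407  0.2194] 0.37 18.95
[0.4476 0.1482 0.0965] [0.023 0.023 0.013] 346
[0.5248 0.0748 0.0934] [0.032 0.032 0.01 ] 742
[ 0.6715 -0.0328  0.0975] [0.022 0.009 0.018] 122
[ 0.3505 -0.0962  0.0959] [0.023 0.023 0.012] 217
[ 0.7958 -0.2507  0.0981] [0.002 0.057 0.018] 141
[ 0.5135 -0.3058  0.0991] [0.025 0.025 0.016] 224
[ 0.6729 -0.0401  0.2169] 0.38 19.0
```

View pics/w6.png

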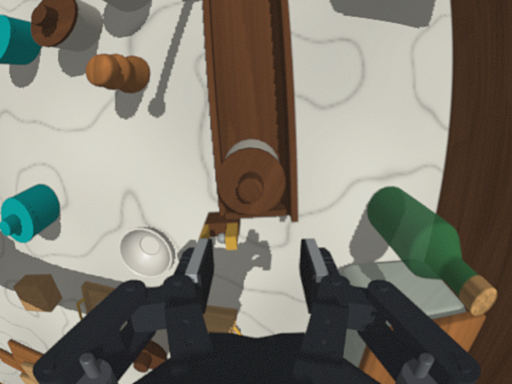

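B stands on the rack floor, with its knob at (250,188). C is next.

>>> servo_tool(series=[[[2,-3.5,0],[0,0,0]],[[5,-7,0],[0,0,0]],[[8,-10.5,0],[0,0,0]],[[11,-14,0],[0,0,0]],[[14,-17.5,0],[0,0,0]],[[17,-21,0.5],[0,0,0]],[[19.1,-22.7,1.5],[0,0,0]],[[19.1,-22.7,1.5],[0,0,0]]])

```text
time_s: 19.8
position: [0.4398, 0.1526, 0.1982]
tcp_rot: [-0.002, 0.703, 0.712, -0.002]
ft_force: [0.9, -0.1, 0.2]
opening: 0.0469
```

```bash
python3 -c "
from h import *
ctrl.capture('wrist')
near()"
```

```text
[0.641  0.3104 0.0968] [0.024 0.023 0.013] 426
[0.6021 0.209  0.0974] [0.007 0.012 0.018] 124
[0.5164 0.1937 0.0977] [0.023 0.023 0.012] 614
[0.3415 0.1516 0.0972] [0.023 0.023 0.012] 547
[0.4445 0.1516 0.0978] [0.023 0.023 0.012] 607
[0.5266 0.0816 0.0933] [0.025 0.03  0.009] 365
[0.4431 0.1498 0.1996] 0.49 19.9
```

>>> servo_tool(series=[[[0.1,0.1,4],[0,0,0]],[[0.1,0.1,8],[0,0,0]],[[0.1,0.1,10.6],[0,0,0]],[[0.1,0.1,11.6],[0,0,0]],[[0.1,0.1,11.6],[0,0,0]],[[0.1,0.1,11.6],[0,0,0]]])

```text
time_s: 20.5
position: [0.4459, 0.15, 0.0851]
tcp_rot: [0.0, 0.705, 0.709, 0.0]
ft_force: [0.0, 0.3, -0.1]
opening: 0.0472
```

>>> servo_tool(series=[[[0,0,0],[0,0,0]],[[0,0,0],[0,0,0]],[[0,0,0],[0,0,0]],[[0,0,0],[0,0,0]],[[0,0,0],[0,0,0]]], hand=0)

```text
time_s: 21.0
position: [0.4452, 0.151, 0.0856]
tcp_rot: [-0.0, 0.705, 0.71, 0.001]
ft_force: [-3.0, -1.4, 7.7]
opening: 0.0217
```

>>> servo_tool(series=[[[0,0,-3],[0,0,0]],[[0,0,-7],[0,0,0]],[[0,0,-11],[0,0,0]],[[0,0,-13],[0,0,0]],[[0,0,-13],[0,0,0]],[[0,0,-13],[0,0,0]],[[0,0,-13],[0,0,0]],[[0,0,-13],[0,0,0]]])

```text
time_s: 21.8
position: [0.444, 0.1502, 0.2129]
tcp_rot: [-0.0, 0.705, 0.709, -0.001]
ft_force: [-0.7, -0.7, -4.8]
opening: 0.0212
```

```bash
python3 -c "
from h import *
weigh(6)"
```

```text
F [[-0.15, -0.33, -4.15], [-0.61, -0.72, -4.89], [-0.0, -0.28, -4.42], [0.29, 0.02, -3.92], [0.88, -0.39, -4.6], [0.38, -0.44, -5.01]] mass 0.459 pos [0.4448 0.1504 0.214 ] yaw 0.36 0.02157638297512786 22.1
```

C weighs about 0.46 kg, so it is full and goes to the middle of the rack.

>>> servo_tool(series=[[[-3,2.5,0],[0,0,0]],[[-6,6,0],[0,0,0]],[[-9,10,0],[0,0,0]],[[-11,14,0],[0,0,0]],[[-11,18,0],[0,0,0]],[[-11,21,0],[0,0,0]],[[-11,22.1,0],[0,0,0]],[[-11,22.1,0],[0,0,0]]])

```text
time_s: 22.9
position: [0.6677, 0.0418, 0.213]
tcp_rot: [0.0, 0.705, 0.709, -0.001]
ft_force: [-0.5, -0.5, -4.8]
opening: 0.0213
```

```bash
python3 -c "
from h import *
weigh(4)"
```

```text
F [[-0.22, -0.62, -3.86], [-1.28, -0.53, -4.19], [-0.71, -0.26, -4.68], [-0.26, 0.09, -4.27]] mass 0.433 pos [0.6657 0.0421 0.2141] yaw 0.38 0.021482893806614386 23.1
```

>>> servo_tool(series=[[[0,0,3],[0,0,0]],[[0,0,6],[0,0,0]],[[0,0,8.5],[0,0,0]],[[0,0,10],[0,0,0]],[[0,0,11],[0,0,0]],[[0,0,11.6],[0,0,0]],[[0,0,11.8],[0,0,0]],[[0,0,11.8],[0,0,0]]])

```text
time_s: 23.9
position: [0.667, 0.042, 0.0969]
tcp_rot: [0.0, 0.705, 0.709, 0.0]
ft_force: [0.1, 0.1, -3.7]
opening: 0.0213
```

>>> servo_tool(series=[[[0,0,0],[0,0,0]],[[0,0,0],[0,0,0]],[[0,0,0],[0,0,0]],[[0,0,0],[0,0,0]],[[0,0,-3],[0,0,0]],[[0,0,-7],[0,0,0]],[[0,0,-12],[0,0,0]],[[0,0,-12],[0,0,0]]], hand=0.55)

```text
time_s: 24.7
position: [0.6701, 0.0409, 0.2239]
tcp_rot: [0.004, 0.705, 0.709, 0.004]
ft_force: [0.2, -1.2, -0.5]
opening: 0.0468
```

```bash
python3 -c "
from h import *
look('t5')
near('w7')
p,d=ctrl.capture('scene');cv2.imwrite('pics/s7.png',p)"
```

```text
lids
[ 0.6659 -0.04    0.0825] [0.067 0.065 0.029] 374 [52. 63. 78.]
[0.6407 0.3121 0.0745] [0.067 0.068 0.031] 384 [150. 134. 191.]
[0.5185 0.2079 0.0746] [0.065 0.041 0.032] 197 [ 68.  83. 105.]
[ 0.5072 -0.3072  0.0781] [0.065 0.069 0.032] 385 [60. 77. 99.]
[ 0.429  -0.2937  0.0783] [0.064 0.066 0.031] 389 [61. 77. 99.]
[ 0.3441 -0.0955  0.0745] [0.066 0.063 0.032] 403 [144. 148.  77.]
knobs
[ 0.6669 -0.0401  0.1079] [0.023 0.021 0.019] 60 [48. 56. 65.]
[0.6414 0.3126 0.0982] [0.024 0.024 0.012] 56 [148. 131. 191.]
[0.5162 0.1965 0.0987] [0.021 0.018 0.011] 42 [59. 74. 96.]
[ 0.5083 -0.3077  0.1026] [0.024 0.023 0.017] 61 [57. 72. 93.]
[ 0.4296 -0.2945  0.1023] [0.02  0.023 0.015] 62 [58. 72. 93.]
[ 0.3439 -0.0959  0.0984] [0.02  0.023 0.01 ] 57 [142. 147.  74.]
[0.6687 0.0414 0.2205] 0.36 24.75
[0.7979 0.2272 0.0925] [0.006 0.003 0.013] 24
[0.6094 0.2041 0.0975] [0.011 0.009 0.018] 91
[0.5212 0.1916 0.0971] [0.023 0.023 0.013] 451
[0.5247 0.0764 0.0934] [0.032 0.032 0.01 ] 723
[0.6669 0.0501 0.0979] [0.023 0.01  0.018] 115
[ 0.6706 -0.033   0.0973] [0.024 0.013 0.018] 196
[ 0.3503 -0.0952  0.0958] [0.024 0.023 0.012] 183
[ 0.7975 -0.198   0.096 ] [0.005 0.022 0.017] 70
[0.6673 0.042  0.218 ] 0.38 24.8
```

View pics/w7.png

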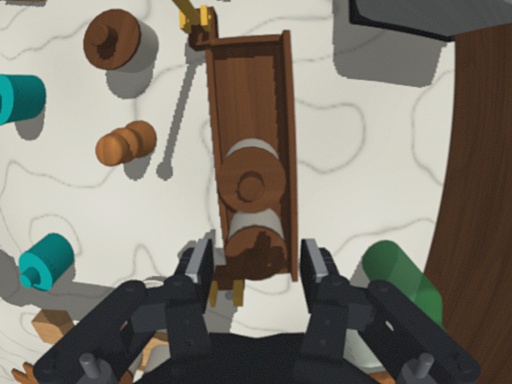

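View pics/s7.png

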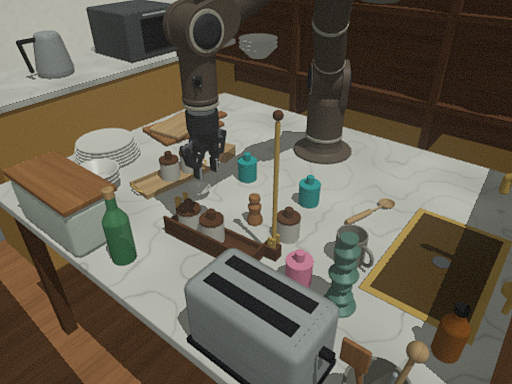

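Both full canisters stand in the rack. A is the last one, near the upright bar, so I'll approach it from the robot's side.

>>> servo_tool(series=[[[0,-4,0],[0,0,0]],[[1,-8.5,0],[0,0,0]],[[4,-12.5,0],[0,0,0]],[[8,-15,0],[0,0,0]],[[12,-15,0.5],[0,0,0]],[[15,-15,1],[0,0,0]],[[15.3,-15,1.5],[0,0,0]],[[15.3,-15,1.5],[0,0,0]]])

```text
time_s: 25.65
position: [0.5142, 0.1946, 0.1994]
tcp_rot: [-0.0, 0.704, 0.71, -0.002]
ft_force: [-0.7, -0.0, 0.2]
opening: 0.047
```

```bash
python3 -c "
from h import *
ctrl.capture('wrist')
near()"
```

```text
[0.7861 0.3022 0.0944] [0.017 0.173 0.018] 1076
[0.6421 0.311  0.0974] [0.023 0.023 0.013] 560
[0.6029 0.2107 0.0974] [0.009 0.01  0.018] 104
[0.5186 0.1944 0.0978] [0.023 0.023 0.013] 605
[0.3425 0.1518 0.0966] [0.023 0.023 0.012] 400
[0.522  0.0789 0.0932] [0.032 0.033 0.009] 626
[ 0.6637 -0.0347  0.0975] [0.015 0.018 0.018] 143
[ 0.3444 -0.0886  0.0942] [0.018 0.016 0.011] 71
[0.5153 0.1925 0.2006] 0.29 25.75
```

>>> servo_tool(series=[[[0.15,0.2,4],[0,0,0]],[[0.15,0.2,8],[0,0,0]],[[0.15,0.2,10.6],[0,0,0]],[[0.15,0.2,11.7],[0,0,0]],[[0.15,0.2,11.7],[0,0,0]],[[0.15,0.2,11.7],[0,0,0]]])

```text
time_s: 26.35
position: [0.5185, 0.1949, 0.0854]
tcp_rot: [0.0, 0.705, 0.709, 0.001]
ft_force: [-0.2, -0.4, 0.4]
opening: 0.047
```

>>> servo_tool(series=[[[0,0,0],[0,0,0]],[[0,0,0],[0,0,0]],[[0,0,0],[0,0,0]],[[0,0,0],[0,0,0]],[[0,0,0],[0,0,0]]], hand=0)

```text
time_s: 26.85
position: [0.5182, 0.1959, 0.0859]
tcp_rot: [0.0, 0.705, 0.709, 0.001]
ft_force: [-2.4, -0.4, 7.2]
opening: 0.0217
```

>>> servo_tool(series=[[[0,0,-3],[0,0,0]],[[0,0,-7],[0,0,0]],[[0,0,-11],[0,0,0]],[[0,0,-13],[0,0,0]],[[0,0,-13],[0,0,0]],[[0,0,-13],[0,0,0]],[[0,0,-13],[0,0,0]],[[0,0,-13],[0,0,0]]])

```text
time_s: 27.65
position: [0.5168, 0.1954, 0.2131]
tcp_rot: [-0.0, 0.705, 0.709, -0.001]
ft_force: [0.7, 0.9, -1.5]
opening: 0.0212
```

```bash
python3 -c "
from h import *
weigh(6)"
```

```text
F [[-0.04, 0.45, -2.08], [0.15, 0.56, -1.47], [0.41, -0.73, -1.24], [0.1, 0.12, -1.15], [-0.07, 0.36, 0.21], [0.4, 0.18, -1.28]] mass 0.119 pos [0.5175 0.1954 0.214 ] yaw 0.36 0.021000260863722964 27.95
```

A weighs about 0.12 kg, so it is empty and goes to the tray's +80 slot.

>>> servo_tool(series=[[[-4,-0.5,0],[0,0,0]],[[-9,-0.5,0],[0,0,0]],[[-14,-0.5,0],[0,0,0]],[[-19,-0.5,0],[0,0,0]],[[-24,0,0],[0,0,0]],[[-29,1,0],[0,0,0]],[[-34,2,0],[0,0,0]],[[-38.5,3,0],[0,0,0]]])

```text
time_s: 28.75
position: [0.5502, -0.1913, 0.2143]
tcp_rot: [0.0, 0.705, 0.709, 0.0]
ft_force: [1.4, 0.1, -0.4]
opening: 0.0214
```

>>> servo_tool(series=[[[-4,1,0],[0,0,0]],[[-8,2,0],[0,0,0]],[[-11,3.2,0],[0,0,0]],[[-13,4.2,0],[0,0,0]],[[-13,4.2,0],[0,0,0]],[[-13,4.2,0],[0,0,0]],[[-13,4.2,0],[0,0,0]]])

```text
time_s: 29.45
position: [0.5928, -0.3179, 0.214]
tcp_rot: [-0.001, 0.704, 0.71, 0.0]
ft_force: [0.1, 0.2, -2.0]
opening: 0.0212
```

```bash
python3 -c "
from h import *
weigh(6)"
```

```text
F [[-0.16, -0.0, -1.23], [0.2, 0.59, -1.46], [0.42, -0.23, -1.3], [-0.72, -0.94, -1.61], [0.12, -0.6, -0.81], [-0.19, -0.99, -1.17]] mass 0.129 pos [ 0.5931 -0.3183  0.2145] yaw 0.43 0.021571493971773777 29.75
```

Now lower it to TCP z ≈ 0.0915.

>>> servo_tool(series=[[[-0.1,-0.1,4],[0,0,0]],[[-0.1,-0.1,8],[0,0,0]],[[-0.1,-0.1,10.5],[0,0,0]],[[-0.1,-0.1,11.7],[0,0,0]],[[-0.1,-0.1,12.2],[0,0,0]],[[-0.1,-0.1,12.3],[0,0,0]],[[-0.1,-0.1,12.3],[0,0,0]]])

```text
time_s: 30.45
position: [0.5926, -0.3205, 0.0927]
tcp_rot: [0.001, 0.705, 0.709, 0.0]
ft_force: [-0.2, -0.1, -1.1]
opening: 0.0212
```

>>> servo_tool(series=[[[0,0,0],[0,0,0]],[[0,0,0],[0,0,0]],[[0,0,0],[0,0,0]],[[0,0,0],[0,0,0]],[[0,0,-3],[0,0,0]],[[0,0,-7],[0,0,0]],[[0,0,-12],[0,0,0]],[[0,0,-12],[0,0,0]]], hand=0.55)

```text
time_s: 31.25
position: [0.5942, -0.3227, 0.2187]
tcp_rot: [0.005, 0.705, 0.709, 0.002]
ft_force: [-0.9, -1.7, 0.6]
opening: 0.0472
```

```bash
python3 -c "
from h import *
P=look('t6')
near('w8')
p,d=ctrl.capture('top');cv2.imwrite('pics/t6f.png',p)
X,Y,Z=P[...,0],P[...,1],P[...,2]
m=(X>.55)&(X<.65)&(Y>.15)&(Y<.3)&(Z>.12)&(Z<.45);q=P[m]
for lo in np.arange(.12,.44,.04):
  k=(q[:,2]>lo)&(q[:,2]<lo+.04); print(lo.round(2),k.sum(),q[k].mean(0).round(4))
p,d=ctrl.capture('scene');cv2.imwrite('pics/s8.png',p); P=cloud('scene',d);X,Y,Z=P[...,0],P[...,1],P[...,2]
m=(X>.55)&(X<.65)&(Y>.15)&(Y<.3)&(Z>.12)&(Z<.45);q=P[m]
for lo in np.arange(.12,.44,.04):
  k=(q[:,2]>lo)&(q[:,2]<lo+.04); print(lo.round(2),k.sum(),q[k].mean(0).round(4))
"
```

```text
lids
[ 0.6661 -0.0399  0.0829] [0.066 0.064 0.032] 375 [64. 77. 95.]
[0.6615 0.0431 0.0828] [0.067 0.064 0.029] 373 [62. 75. 94.]
[0.6407 0.3117 0.0749] [0.066 0.069 0.032] 389 [145. 129. 186.]
[ 0.5858 -0.2882  0.0799] [0.065 0.065 0.029] 315 [63. 77. 96.]
[0.3373 0.1509 0.0744] [0.066 0.064 0.032] 410 [147. 152.  85.]
knobs
[0.6614 0.0426 0.107 ] [0.022 0.02  0.02 ] 61 [59. 72. 89.]
[ 0.6667 -0.0398  0.1076] [0.023 0.022 0.022] 61 [62. 74. 92.]
[0.6417 0.3128 0.0979] [0.024 0.023 0.012] 56 [144. 127. 187.]
[ 0.5824 -0.2908  0.1041] [0.021 0.022 0.019] 61 [55. 68. 87.]
[0.5199 0.0765 0.0954] [0.03  0.029 0.01 ] 73 [ 78. 105. 138.]
[0.3376 0.1512 0.098 ] [0.02  0.02  0.014] 52 [146. 151.  79.]
[ 0.5933 -0.3215  0.2153] 0.36 31.3
[ 0.7958 -0.2621  0.0972] [0.006 0.147 0.018] 1349
[ 0.5808 -0.2833  0.1041] [0.023 0.012 0.017] 172
[ 0.4355 -0.2968  0.1006] [0.024 0.024 0.017] 511
[ 0.5132 -0.3093  0.1016] [0.024 0.023 0.017] 584
[ 0.7957 -0.4044  0.0972] [0.003 0.088 0.018] 580
[ 0.5925 -0.3204  0.2129] 0.38 31.35
0.12 15 [0.6005 0.2073 0.1414]
0.16 16 [0.6004 0.2077 0.1823]
0.2 17 [0.6006 0.2083 0.2216]
0.24 17 [0.6006 0.2084 0.2614]
0.28 21 [0.6005 0.2087 0.3003]
0.32 23 [0.6005 0.209  0.3403]
0.36 13 [0.6004 0.21   0.3689]
0.4 92 [0.6027 0.2109 0.4109]
0.12 56 [0.6116 0.2113 0.1417]
0.16 65 [0.6116 0.2112 0.1796]
0.2 73 [0.6112 0.2114 0.2193]
0.24 72 [0.6113 0.2118 0.2595]
0.28 87 [0.6112 0.2122 0.2995]
0.32 84 [0.6114 0.2127 0.3406]
0.36 95 [0.6116 0.2133 0.3792]
0.4 82 [0.613  0.2143 0.4072]
```

View pics/t6.png

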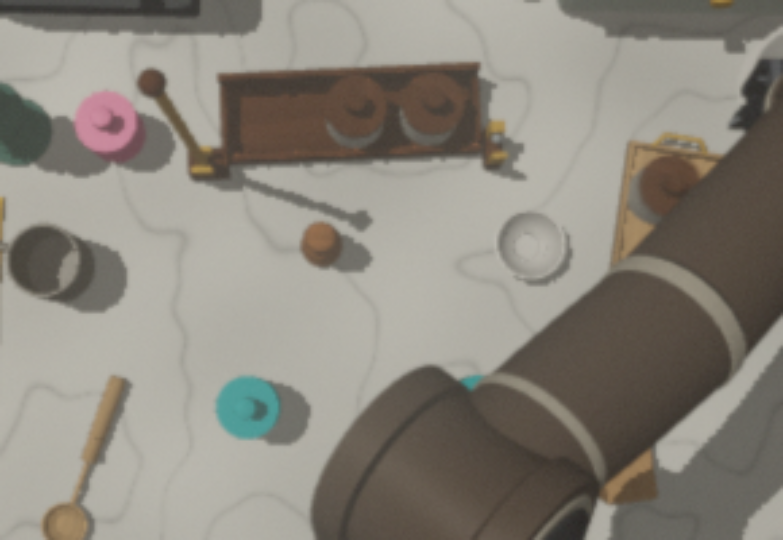

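View pics/s8.png

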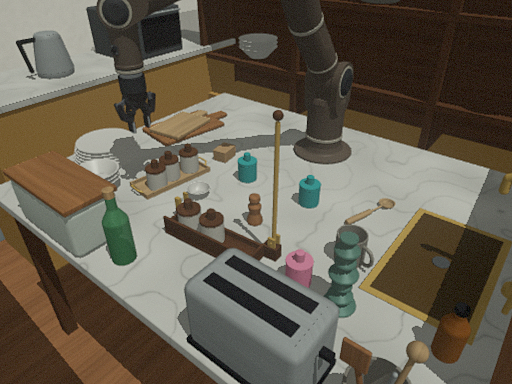

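The last canister is not where I released it: its knob is about 3 cm towards +y. I'll look closer.

View pics/w8.png

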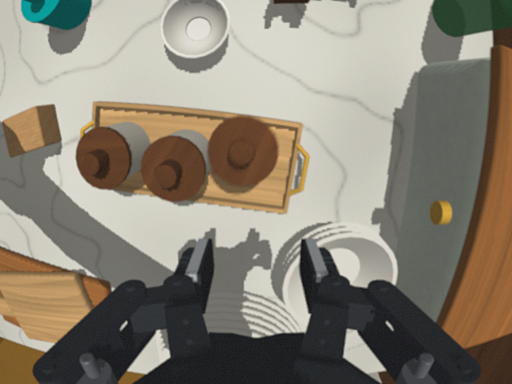

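```bash
python3 -c "
import cv2
p=cv2.imread('pics/s8.png');cv2.imwrite('pics/s8z.png',cv2.resize(p[120:230,110:250],None,fx=5,fy=5,interpolation=2))"
```

```text
(no output)
```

View pics/s8z.png

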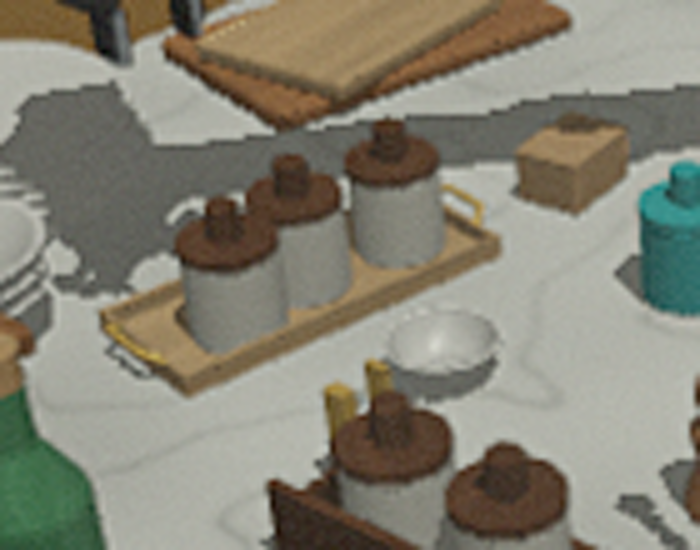

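```bash
cat >> h.py <<'E'
def tilt(cx,cy,src="wrist"):
    s=ctrl.get_state(); pos,rot=tcp(s); p,d=ctrl.capture(src); P=wcloud(d,pos,rot) if src=="wrist" else cloud(src,d)
    r=np.hypot(P[...,0]-cx,P[...,1]-cy); m=(r<.045)&(d>0)&(P[...,2]>.05)&(P[...,2]<.13)
    q=P[m]; k=q[(q[:,2]>.06)&(q[:,2]<.092)]
    for _ in range(6):
        A=np.c_[k[:,:2]-[cx,cy],np.ones(len(k))]; w=np.linalg.lstsq(A,k[:,2],rcond=None)[0]; e=abs(A@w-k[:,2]); k=k[e<max(.0015,np.percentile(e,80))]
    n=np.array([-w[0],-w[1],1]); n/=np.linalg.norm(n)
    h=(q-[cx,cy,w[2]])@n; kn=q[(h>.015)&(h<.03)]
    print(src,"plane z",w[2].round(4),"n",n.round(3),"tilt",np.degrees(np.arccos(n[2])).round(2),"npts",len(k),"lid mean",k.mean(0).round(4),"knob",kn.mean(0).round(4),np.ptp(kn,0).round(3),"maxz",np.percentile(q[:,2],99).round(4))
E
python3 -c "
from h import *
tilt(.584,-.289);tilt(.584,-.289,'top');tilt(.584,-.289,'scene');tilt(.5132,-.309);tilt(.5132,-.309,'scene')"
```

```text
wrist plane z 0.0778 n [0.001 0.003 1.   ] tilt 0.21 npts 3076 lid mean [ 0.5785 -0.299   0.0778] knob [ 0.5789 -0.3     0.1031] [0.024 0.024 0.013] maxz 0.1047
top plane z 0.0778 n [0.043 0.021 0.999] tilt 2.74 npts 85 lid mean [ 0.5812 -0.2859  0.0779] knob [ 0.5773 -0.2959  0.1028] [0.02  0.021 0.012] maxz 0.1065
scene plane z 0.0755 n [0.025 0.031 0.999] tilt 2.26 npts 92 lid mean [ 0.584  -0.2978  0.0757] knob [ 0.5829 -0.2963  0.0994] [0.022 0.02  0.015] maxz 0.1036
wrist plane z 0.0777 n [-0.     0.003  1.   ] tilt 0.19 npts 2894 lid mean [ 0.5179 -0.3085  0.0777] knob [ 0.5128 -0.3099  0.1025] [0.023 0.023 0.013] maxz 0.1044
scene plane z 0.0761 n [-0.012  0.032  0.999] tilt 1.93 npts 95 lid mean [ 0.5224 -0.3046  0.0761] knob [ 0.5154 -0.3064  0.0994] [0.025 0.03  0.013] maxz 0.1035
```

It is now upright (tilt 0.2°) at (0.579, -0.300), so it was knocked. It touches its neighbour and stands close to the rim, so I'll pick it up again and re-centre it.

>>> servo_tool(series=[[[2,-1.3,0.5],[0,0,0]],[[2,-1.3,1],[0,0,0]],[[2,-1.3,1.5],[0,0,0]],[[2,-1.3,1.5],[0,0,0]]])

```text
time_s: 32.1
position: [0.5787, -0.3001, 0.1954]
tcp_rot: [-0.0, 0.705, 0.709, -0.0]
ft_force: [0.0, -1.0, -0.1]
opening: 0.047
```

```bash
python3 -c "
from h import *
ctrl.capture('wrist')
near('w9');tilt(.579,-.3)"
```

```text
[ 0.349  -0.1039  0.096 ] [0.024 0.016 0.012] 225
[ 0.7958 -0.2622  0.097 ] [0.006 0.153 0.018] 1562
[ 0.4352 -0.2961  0.1006] [0.024 0.024 0.017] 590
[ 0.5786 -0.2991  0.1022] [0.024 0.023 0.018] 684
[ 0.5128 -0.309   0.1013] [0.024 0.023 0.017] 638
[ 0.7957 -0.4058  0.0972] [0.004 0.086 0.018] 592
[ 0.5789 -0.3007  0.1961] 0.35 32.2
wrist plane z 0.0778 n [-0.001  0.005  1.   ] tilt 0.28 npts 3382 lid mean [ 0.5756 -0.2995  0.0778] knob [ 0.5786 -0.2995  0.1029] [0.024 0.023 0.013] maxz 0.1047
```

>>> servo_tool(series=[[[0.1,0,4],[0,0,0]],[[0.1,0,8],[0,0,0]],[[0.1,0,10],[0,0,0]],[[0.1,0,10.7],[0,0,0]],[[0.1,0,10.7],[0,0,0]],[[0.1,0,10.7],[0,0,0]]])

```text
time_s: 32.85
position: [0.5795, -0.3, 0.0907]
tcp_rot: [0.001, 0.705, 0.709, 0.0]
ft_force: [-0.0, -0.3, 0.5]
opening: 0.0474
```

>>> servo_tool(series=[[[0,0,0],[0,0,0]],[[0,0,0],[0,0,0]],[[0,0,0],[0,0,0]],[[0,0,0],[0,0,0]],[[0,0,0],[0,0,0]]], hand=0)

```text
time_s: 33.35
position: [0.5792, -0.2997, 0.0909]
tcp_rot: [0.001, 0.705, 0.709, 0.0]
ft_force: [-1.8, -0.1, 6.4]
opening: 0.0216
```

>>> servo_tool(series=[[[0,0,-2],[0,0,0]],[[0,0,-4],[0,0,0]],[[-1,0.7,-4],[0,0,0]],[[-1.8,1.3,-4],[0,0,0]],[[-1.8,1.3,-4],[0,0,0]],[[-1.8,1.3,-4],[0,0,0]],[[-1.8,1.3,-4],[0,0,0]]])

```text
time_s: 34.05
position: [0.5913, -0.3167, 0.1283]
tcp_rot: [-0.001, 0.705, 0.709, -0.0]
ft_force: [-0.4, 1.0, -0.6]
opening: 0.0213
```

>>> servo_tool(series=[[[-0.2,0.1,1.5],[0,0,0]],[[-0.2,0.1,3],[0,0,0]],[[-0.2,0.1,3.7],[0,0,0]],[[-0.2,0.1,3.8],[0,0,0]],[[-0.2,0.1,3.8],[0,0,0]],[[-0.2,0.1,3.8],[0,0,0]]])

```text
time_s: 34.65
position: [0.592, -0.3189, 0.0912]
tcp_rot: [-0.001, 0.705, 0.709, -0.0]
ft_force: [-3.0, 2.4, 7.1]
opening: 0.0215
```

>>> servo_tool(series=[[[0,0,0],[0,0,0]],[[0,0,0],[0,0,0]],[[0,0,0],[0,0,0]],[[0,0,0],[0,0,0]],[[0,0,-3],[0,0,0]],[[0,0,-7],[0,0,0]],[[0,0,-12],[0,0,0]],[[0,0,-12],[0,0,0]]], hand=0.55)

```text
time_s: 35.45
position: [0.5953, -0.3217, 0.2185]
tcp_rot: [0.005, 0.705, 0.709, 0.002]
ft_force: [0.5, -1.2, -0.2]
opening: 0.0467
```

```bash
python3 -c "
from h import *
ctrl.capture('wrist')
near('w10');tilt(.592,-.319)"
```

```text
[ 0.3469 -0.1093  0.0934] [0.012 0.003 0.011] 28
[ 0.7959 -0.2622  0.0971] [0.006 0.148 0.018] 1372
[ 0.4356 -0.2967  0.1008] [0.023 0.023 0.017] 505
[ 0.5133 -0.3096  0.1015] [0.024 0.023 0.017] 587
[ 0.5908 -0.319   0.1022] [0.023 0.023 0.017] 591
[ 0.7958 -0.4047  0.0975] [0.003 0.089 0.018] 577
[ 0.5935 -0.3194  0.2127] 0.38 35.55
wrist plane z 0.0777 n [-0.001  0.003  1.   ] tilt 0.19 npts 2868 lid mean [ 0.5906 -0.3187  0.0777] knob [ 0.5907 -0.3193  0.1028] [0.024 0.023 0.012] maxz 0.1046
```

All three empties stand in the tray and both full ones in the rack. Next is the keeper. I'll shut the fingers, rise, pass behind the bar to its +y side, and turn the tool square to the rack.

>>> servo_tool(series=[[[0,-0.5,-4],[0,0,0]],[[0,-1.5,-8.5],[0,0,0]],[[0,-3,-13],[0,0,0]],[[1,-4.5,-17],[0,0,0]],[[3,-6,-20.5],[0,0,0]],[[5,-7.3,-24],[0,0,0]],[[9.5,-7.3,-25],[0,0,0]],[[14.5,-7.3,-25],[0,0,0]]], hand=0)

```text
time_s: 36.4
position: [0.5186, -0.1747, 0.4619]
tcp_rot: [0.001, 0.706, 0.708, 0.0]
ft_force: [1.2, 0.6, -1.6]
opening: -0.0
```

>>> servo_tool(series=[[[5,0,0],[0,0,0]],[[10,0,0],[0,0,0]],[[15,0,0],[0,0,0]],[[20,0,0],[0,0,0]],[[25,0,0],[0,0,0]],[[30,0,0],[0,0,0]],[[35,0,0],[0,0,0]],[[40,0,0],[0,0,0]]])

```text
time_s: 37.2
position: [0.5155, 0.2279, 0.4598]
tcp_rot: [-0.0, 0.705, 0.71, -0.001]
ft_force: [1.2, -0.6, 0.3]
opening: -0.0001
```

>>> servo_tool(series=[[[3,0,0],[0,0,-1]],[[5,0,0],[0,0,-3.6]],[[5,0,0],[0,0,-3.6]],[[5,0,0],[0,0,-3.6]],[[5,0,0],[0,0,-3.6]]])

```text
time_s: 37.7
position: [0.5166, 0.2732, 0.4615]
tcp_rot: [0.0, 0.683, 0.73, -0.0]
ft_force: [-0.3, 0.3, 0.3]
opening: -0.0003
```

```bash
python3 -c "
from h import *
weigh(2)
p,d=ctrl.capture('scene');cv2.imwrite('pics/s11.png',p)
s=ctrl.get_state(); pos,rot=tcp(s); p,d=ctrl.capture('wrist'); P=wcloud(d,pos,rot);cv2.imwrite('pics/w11.png',p)
X,Y,Z=P[...,0],P[...,1],P[...,2]
m=(X>.55)&(X<.66)&(Y>.15)&(Y<.25)&(Z>.12)&(Z<.45);q=P[m]
for lo in np.arange(.12,.44,.04):
  k=(q[:,2]>lo)&(q[:,2]<lo+.04); print(lo.round(2),k.sum(),q[k].mean(0).round(4) if k.sum() else '')
"
```

```text
F [[0.45, 0.28, -0.07], [-0.08, -0.16, -0.05]] mass 0.006 pos [0.5165 0.2736 0.4618] yaw 3.82 -0.00024796998002292014 37.8
0.12 56 [0.604  0.2121 0.1398]
0.16 75 [0.6042 0.2125 0.1805]
0.2 90 [0.6044 0.2138 0.2217]
0.24 121 [0.6042 0.2137 0.2611]
0.28 166 [0.6041 0.2138 0.3001]
0.32 233 [0.6041 0.2144 0.3411]
0.36 256 [0.604  0.2148 0.3776]
0.4 460 [0.6044 0.2168 0.4089]
```

View pics/s11.png

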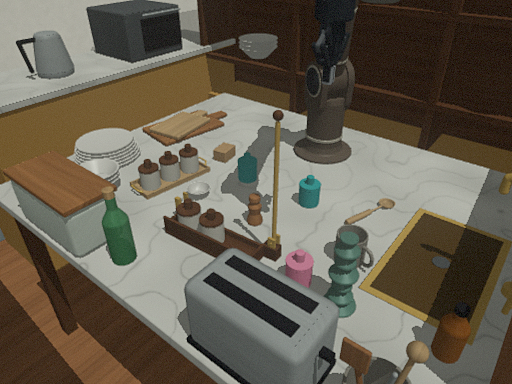

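>>> servo_tool(series=[[[0,3,0],[0,0,0]],[[-1,6,0],[0,0,0]],[[-1.7,8.6,0],[0,0,0]],[[-1.7,8.6,3],[0,0,0]],[[-1.7,8.6,6],[0,0,0]],[[-1.7,8.6,8.8],[0,0,0]],[[-1.7,8.6,8.8],[0,0,0]],[[-1.7,8.6,8.8],[0,0,0]]])

```text
time_s: 38.7
position: [0.603, 0.2644, 0.3742]
tcp_rot: [0.0, 0.682, 0.731, 0.0]
ft_force: [0.5, -0.0, 0.9]
opening: 0.0002
```

```bash
python3 -c "
from h import *
weigh(2)
p,d=ctrl.capture('scene');cv2.imwrite('pics/s12.png',p[60:300,150:470])
p,d=ctrl.capture('wrist');cv2.imwrite('pics/w12.png',p)
yh,zh=.2095,.054
T=tcp()[0]
for th in (80,70,60,50,40,30):
  t=np.radians(th);r=.32
  a=-(r*np.cos(t))+.006*np.sin(t)+.011; z=zh+r*np.sin(t)+.006*np.cos(t)
  w=np.array([.6044,yh,0])+np.array([-.0698,.9976,0])*a; w[2]=z
  D=w-T; R0=tcp()[1].as_matrix(); print(th,w.round(3),(R0.T@D*100).round(1))
"
```

```text
F [[0.13, 0.25, -0.19], [-0.03, -0.47, 0.47]] mass -0.014 pos [0.6037 0.2645 0.3754] yaw 3.96 -0.0003410141583784094 38.8
80 [0.607 0.171 0.37 ] [-9.4 -0.3  0.5]
70 [0.611 0.117 0.357] [-14.8  -0.3   1.8]
60 [0.614 0.066 0.334] [-19.9  -0.3   4.1]
50 [0.618 0.02  0.303] [-24.5  -0.3   7.2]
40 [ 0.62  -0.02   0.264] [-28.5  -0.3  11.1]
30 [ 0.623 -0.053  0.219] [-31.8  -0.3  15.6]
```

View pics/s12.png

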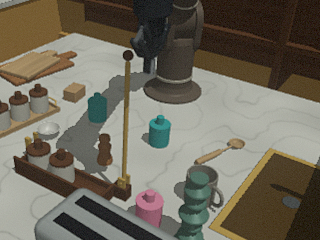

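View pics/w12.png

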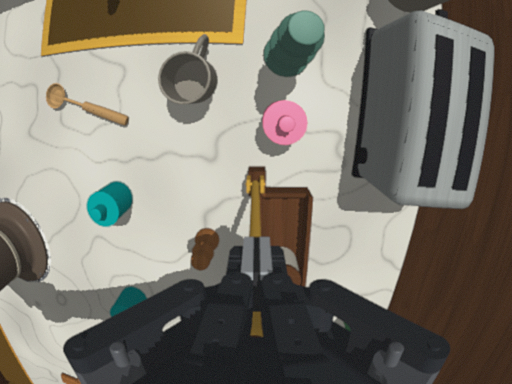

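The fingers line up with the bar on its +y side. I'll push gently.

>>> servo_tool(series=[[[-1.5,0,0],[0,0,0]],[[-2.5,0,0],[0,0,0]],[[-3.5,-0.1,0],[0,0,0]],[[-4.5,-0.1,0],[0,0,0]],[[-5.5,-0.1,0.1],[0,0,0]],[[-6.5,-0.2,0.2],[0,0,0]],[[-8,-0.2,0.3],[0,0,0]],[[-9.4,-0.3,0.5],[0,0,0]]])

```text
time_s: 39.7
position: [0.6066, 0.1692, 0.3682]
tcp_rot: [0.0, 0.682, 0.731, -0.0]
ft_force: [1.2, 0.1, 0.2]
opening: 0.0001
```

```bash
cat >> h.py <<'E'
def bar(name,src='scene'):
    s=ctrl.get_state(); p,d=ctrl.capture(src);cv2.imwrite(f'pics/{name}.png',p[60:300,130:470]); P=cloud(src,d)
    hx=np.array([.6044,.2095]); e=np.array([-.0698,.9976]); n=np.array([.9976,.0698])
    Q=P[...,:2]-hx; a=-(Q@e); b=Q@n; z=P[...,2]-.054; r=np.hypot(a,z)
    hsv=cv2.cvtColor(p,cv2.COLOR_BGR2HSV)
    m=(abs(b)<.02)&(r>.12)&(r<.335)&(d>0)&(hsv[...,1]>70)&(hsv[...,0]>8)&(hsv[...,0]<35)&(hsv[...,2]>60)&(z>-.03)
    th=np.arctan2(z[m],a[m]); print("bar th",len(th),np.percentile(th,[25,50,75]).round(3),"F",s['ft_force'].round(1),"tcp",s['position'].round(4),s['time_s'])
E
python3 -c "
from h import *
bar('s13')"
```

```text
bar th 432 [1.38  1.394 1.402] F [1.2 0.1 0.2] tcp [0.6066 0.1692 0.3682] 39.7
```

View pics/s13.png

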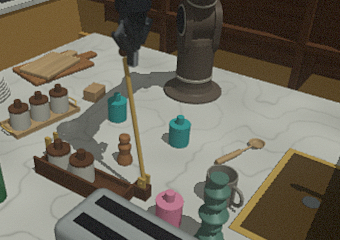

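The bar follows and is at about 1.39 rad. Continuing.

>>> servo_tool(series=[[[-1.4,0,0.2],[0,0,0]],[[-2.75,0,0.55],[0,0,0]],[[-4.1,0,0.9],[0,0,0]],[[-5.4,0,1.3],[0,0,0]],[[-6.7,0,1.8],[0,0,0]],[[-8,0,2.3],[0,0,0]],[[-9.3,0,2.9],[0,0,0]],[[-10.5,0,3.6],[0,0,0]]])

```text
time_s: 40.55
position: [0.6139, 0.0645, 0.3318]
tcp_rot: [0.0, 0.682, 0.731, -0.0]
ft_force: [-0.8, -0.1, 0.0]
opening: -0.0002
```

```bash
python3 -c "
from h import *
bar('s14')"
```

```text
bar th 436 [1.035 1.049 1.058] F [-0.8 -0.1  0. ] tcp [0.6139 0.0645 0.3318] 40.55
```

>>> servo_tool(series=[[[-1.2,0,0.7],[0,0,0]],[[-2.4,0,1.4],[0,0,0]],[[-3.6,0,2.3],[0,0,0]],[[-4.6,0,3.1],[0,0,0]],[[-5.6,0,4.0],[0,0,0]],[[-6.7,0,5.0],[0,0,0]],[[-7.7,0,6.0],[0,0,0]],[[-8.6,0,7.0],[0,0,0]]])

```text
time_s: 41.4
position: [0.6197, -0.0209, 0.2613]
tcp_rot: [-0.0, 0.682, 0.731, -0.0]
ft_force: [0.1, -0.4, 0.0]
opening: -0.0002
```

```bash
python3 -c "
from h import *
bar('s15')"
```

```text
bar th 389 [0.686 0.701 0.708] F [ 0.1 -0.4  0. ] tcp [ 0.6197 -0.0209  0.2613] 41.4
```

View pics/s15.png

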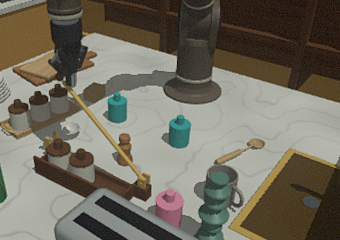

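The bar is at 0.70 rad. I'll slide the contact in to r ≈ 0.25 m, to keep clear of the catch, and go on down to about 10°.

>>> servo_tool(series=[[[2.5,0,1.7],[0,0,0]],[[5,0,3.7],[0,0,0]],[[4.2,0,5],[0,0,0]],[[3.4,0,6.4],[0,0,0]],[[2.5,0,7.7],[0,0,0]],[[2,0,9],[0,0,0]],[[1.4,0,10.3],[0,0,0]],[[0.8,0,11.6],[0,0,0]]])

```text
time_s: 42.25
position: [0.6193, -0.0131, 0.1454]
tcp_rot: [0.0, 0.682, 0.731, 0.0]
ft_force: [0.6, -0.1, -0.1]
opening: 0.0001
```

```bash
python3 -c "
from h import *
bar('s16')"
```

```text
bar th 332 [0.343 0.357 0.364] F [ 0.6 -0.1 -0.1] tcp [ 0.6193 -0.0131  0.1454] 42.25
```

View pics/s16.png

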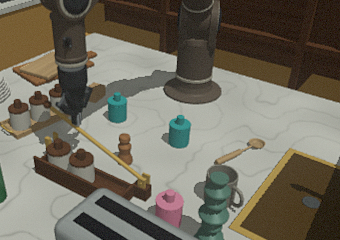

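>>> servo_tool(series=[[[-0.3,0,1],[0,0,0]],[[-0.6,0,2],[0,0,0]],[[-0.8,0,3],[0,0,0]],[[-1,0,4],[0,0,0]],[[-1.2,0,5],[0,0,0]],[[-1.2,0,5.4],[0,0,0]],[[-1.2,0,3],[0,0,0]],[[-1.2,0,1],[0,0,0]]])

```text
time_s: 43.1
position: [0.6197, -0.0239, 0.1362]
tcp_rot: [-0.0, 0.682, 0.731, -0.001]
ft_force: [0.1, 0.8, -0.1]
opening: -0.0002
```

```bash
python3 -c "
from h import *
bar('s17')
s=ctrl.get_state(); pos,rot=tcp(s); p,d=ctrl.capture('wrist');cv2.imwrite('pics/w17.png',p); P=wcloud(d,pos,rot)
k=P[(P[...,0]>.58)&(P[...,0]<.66)&(P[...,1]<-.115)&(P[...,1]>-.17)&(P[...,2]>.06)&(P[...,2]<.13)]; print(len(k),k.mean(0),k.min(0),k.max(0))"
```

```text
bar th 323 [0.113 0.13  0.141] F [ 0.1  0.8 -0.1] tcp [ 0.6197 -0.0239  0.1362] 43.1
149 [ 0.62920086 -0.1239967   0.09921409] [ 0.62450268 -0.12966069  0.0947998 ] [ 0.63464975 -0.11506719  0.10314692]
```

View pics/w17.png

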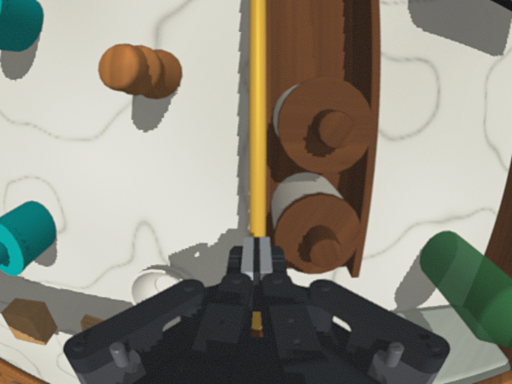

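>>> servo_tool(series=[[[-2,0,-1.5],[0,0,0]],[[-5,0,-1.5],[0,0,0]],[[-8,0,-1.5],[0,0,0]],[[-11.4,0.1,-1.5],[0,0,0]],[[-11.4,0.1,-1.5],[0,0,0]],[[-11.4,0.1,-1.5],[0,0,0]]])

```text
time_s: 43.8
position: [0.6285, -0.1384, 0.1506]
tcp_rot: [-0.0, 0.683, 0.731, -0.0]
ft_force: [-0.4, -0.1, 0.3]
opening: 0.0002
```

```bash
python3 -c "
from h import *
bar('s18')
weigh(2)
p,d=ctrl.capture('top');cv2.imwrite('pics/t18.png',cv2.resize(p[110:230,170:350],None,fx=4,fy=4)); P=cloud('top',d)
hsv=cv2.cvtColor(p,cv2.COLOR_BGR2HSV)
"
```

```text
bar th 311 [0.114 0.131 0.139] F [-0.4 -0.1  0.3] tcp [ 0.6285 -0.1384  0.1506] 43.8
F [[-0.9, -0.66, -0.75], [0.09, -1.25, 0.14]] mass 0.031 pos [ 0.629  -0.1359  0.1507] yaw 4.08 -0.00033752073923479345 43.95
```

View pics/t18.png

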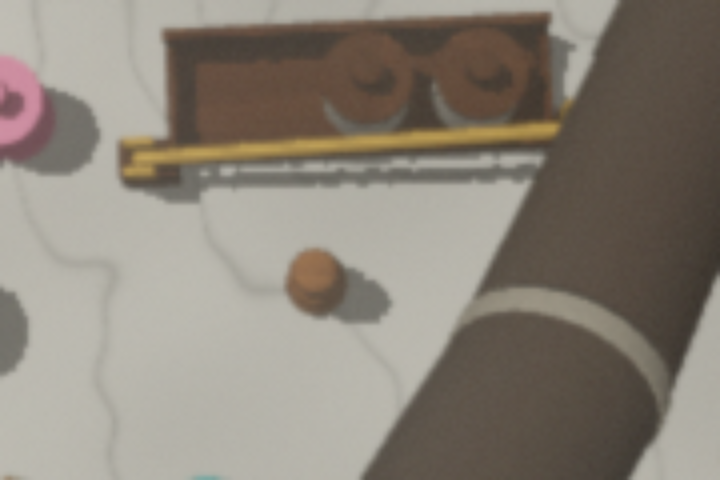

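View pics/s18.png

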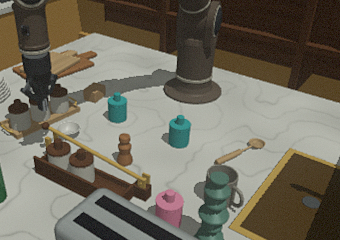

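>>> servo_tool(series=[[[-0.5,0,2],[0,0,0]],[[-0.5,0,3.5],[0,0,0]],[[-0.5,0,4.5],[0,0,0]],[[-0.5,0,5.5],[0,0,0]],[[-0.5,0,6.2],[0,0,0]],[[-0.5,0,6.8],[0,0,0]],[[-0.5,0,6.8],[0,0,0]]])

```text
time_s: 44.7
position: [0.6291, -0.1427, 0.0829]
tcp_rot: [-0.0, 0.682, 0.731, -0.0]
ft_force: [-0.4, 0.6, 0.0]
opening: 0.0
```

```bash
python3 -c "
from h import *
bar('s19')
weigh(2)
"
```

```text
bar th 195 [0.042 0.057 0.063] F [-0.4  0.6  0. ] tcp [ 0.6291 -0.1427  0.0829] 44.7
F [[-0.2, 0.14, 0.25], [0.57, -0.1, -0.51]] mass 0.014 pos [ 0.6295 -0.1427  0.0836] yaw 3.97 4.379992721761656e-05 44.85
```

>>> servo_tool(series=[[[0,0,0.4],[0,0,0]],[[0,0,0.8],[0,0,0]],[[0,0,1.1],[0,0,0]],[[0,0,1.4],[0,0,0]],[[0,0,1.7],[0,0,0]],[[0,0,1.7],[0,0,0]]])

```text
time_s: 45.45
position: [0.6294, -0.1426, 0.066]
tcp_rot: [0.0, 0.682, 0.731, 0.0]
ft_force: [0.2, -1.2, 1.3]
opening: 0.0004
```

```bash
python3 -c "
from h import *
bar('s20')
weigh(2)
"
```

```text
bar th 150 [-0.004  0.012  0.029] F [ 0.2 -1.2  1.3] tcp [ 0.6294 -0.1426  0.066 ] 45.45
F [[0.2, -1.2, 0.77], [0.03, -0.85, 0.11]] mass -0.045 pos [ 0.6291 -0.1424  0.0661] yaw 3.99 2.0471975362524048e-05 45.6
```

It appears to have snapped through. I'll press a bit further to feel for the solid stop.

>>> servo_tool(series=[[[0,0,0.2],[0,0,0]],[[0,0,0.4],[0,0,0]],[[0,0,0.5],[0,0,0]],[[0,0,0.5],[0,0,0]]])

```text
time_s: 46.0
position: [0.6298, -0.1425, 0.0641]
tcp_rot: [0.0, 0.682, 0.731, 0.001]
ft_force: [-7.6, 2.9, 24.7]
opening: 0.0003
```

```bash
python3 -c "
from h import *
bar('s21')
weigh(2)
"
```

```text
bar th 151 [-0.009  0.01   0.024] F [-7.6  2.9 24.7] tcp [ 0.6298 -0.1425  0.0641] 46.0
F [[-6.96, 3.11, 25.07], [-7.43, 3.5, 24.46]] mass -2.525 pos [ 0.6298 -0.1425  0.0642] yaw 3.98 -0.00011706002635215223 46.15
```

The 25 N reaction is from the solid stop, so the bar is home. I'll back straight off and check everything.

>>> servo_tool(series=[[[-0.3,0,-1],[0,0,0]],[[-0.5,0,-4],[0,0,0]],[[-0.5,0,-8],[0,0,0]],[[-0.5,0,-12],[0,0,0]],[[-0.5,-4,-15],[0,0,0]],[[-0.5,-8,-18],[0,0,0]],[[-0.5,-12,-20],[0,0,0]],[[-0.5,-16,-20],[0,0,0]]])

```text
time_s: 46.95
position: [0.4696, -0.1594, 0.2634]
tcp_rot: [0.001, 0.682, 0.731, 0.001]
ft_force: [0.0, 0.2, 0.6]
opening: 0.0
```

```bash
python3 -c "
from h import *
weigh(2)
bar('s22')
bar('t22b','top')
P=look('t22')
for c in ((.673,-.04),(.667,.042),(.5132,-.309),(.592,-.319),(.434,-.296)): tilt(*c,'top')
p,d=ctrl.capture('scene');cv2.imwrite('pics/s22.png',cv2.resize(p[110:300,120:390],None,fx=2.9,fy=2.9))
"
```

```text
F [[-7.21, -1.01, -3.46], [0.57, 0.23, -0.36]] mass 0.195 pos [ 0.4653 -0.1598  0.2617] yaw 3.78 -0.00016526153322160184 47.05
bar th 148 [-0.002  0.012  0.029] F [ 0.6  0.2 -0.4] tcp [ 0.4653 -0.1598  0.2617] 47.05
bar th 400 [0.003 0.017 0.034] F [ 0.8 -0.8  0.7] tcp [ 0.4681 -0.1588  0.2618] 47.1
lids
[ 0.666  -0.0397  0.0825] [0.066 0.064 0.029] 373 [59. 72. 90.]
[0.6612 0.043  0.0825] [0.066 0.064 0.029] 375 [57. 70. 89.]
[0.6407 0.3119 0.0742] [0.067 0.069 0.032] 378 [139. 123. 179.]
[0.3371 0.1508 0.0743] [0.066 0.064 0.032] 408 [141. 145.  81.]
[ 0.3441 -0.0956  0.0747] [0.066 0.064 0.032] 408 [135. 139.  73.]
knobs
[0.6615 0.0425 0.1074] [0.022 0.02  0.02 ] 60 [55. 67. 85.]
[ 0.6664 -0.0401  0.1077] [0.024 0.02  0.021] 62 [57. 69. 86.]
[0.6414 0.3125 0.0982] [0.023 0.023 0.011] 58 [136. 120. 178.]
[0.5185 0.0772 0.0952] [0.032 0.029 0.007] 75 [ 73.  99. 130.]
[0.3379 0.1509 0.0982] [0.02  0.02  0.009] 52 [139. 144.  75.]
[ 0.3439 -0.0959  0.0984] [0.02  0.023 0.011] 57 [132. 136.  69.]
[ 0.4706 -0.1582  0.2615] 4.02 47.2
top plane z 0.0826 n [-0.007 -0.003  1.   ] tilt 0.42 
[... 761 characters left out ...]
                                                                  ~~~~~~~~~~~~~^^^^^^
    return _quantile_unchecked(
        a, q, axis, out, overwrite_input, method, keepdims, weights)
    return _ureduce(a,
                    func=_quantile_ureduce_func,
    ...<5 lines>...
                    overwrite_input=overwrite_input,
                    method=method)
    r = func(a, **kwargs)
    result = _quantile(arr,
                       quantiles=q,
    ...<2 lines>...
                       out=out,
                       weights=wgt)
    slices_having_nans = np.isnan(arr[-1, ...])
                                  ~~~^^^^^^^^^
IndexError: index -1 is out of bounds for axis 0 with size 0
```

View pics/t22.png

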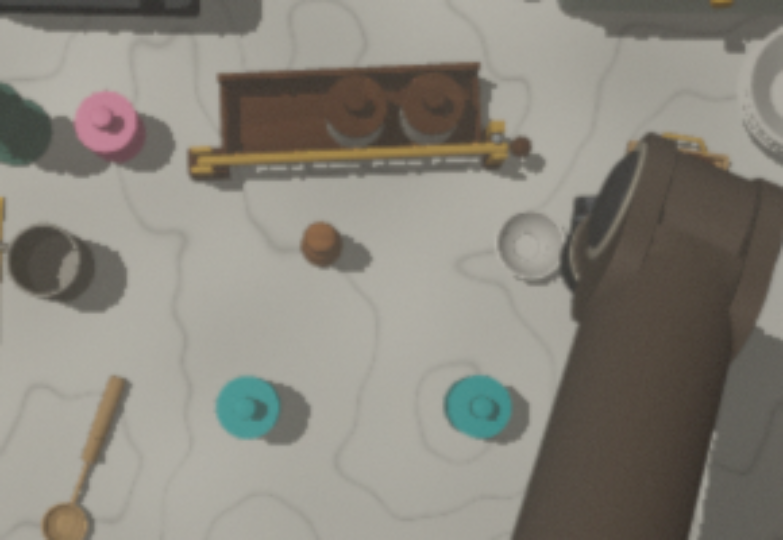

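View pics/s22.png

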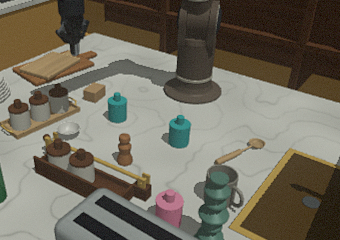

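>>> servo_tool(series=[[[4,0,-1],[0,0,0]],[[8,0,-2],[0,0,0]],[[12.5,0,-3],[0,0,0]],[[17,0,-3],[0,0,0]],[[21.5,0,-3],[0,0,0]],[[26,0,-3],[0,0,0]],[[26,0,-3],[0,0,0]],[[26,0,-3],[0,0,0]]])

```text
time_s: 48.15
position: [0.4522, 0.1017, 0.2907]
tcp_rot: [0.0, 0.681, 0.732, -0.001]
ft_force: [0.3, -1.0, 0.4]
opening: 0.0002
```

```bash
python3 -c "
from h import *
for c in ((.51,-.309),(.588,-.319),(.430,-.296)): tilt(*c,'top')
P=look('t23')
r=np.hypot(P[...,0]-.6265,P[...,1]+.139); k=P[r<.009]; print('ball top z',np.percentile(k[:,2],[50,90]),len(k))
a=(P[...,:2]-[.6044,.2095]); e=np.array([-.0698,.9976]);n=np.array([.9976,.0698]); u=-(a@e); b=a@n+.002
for lo in (.05,.1,.15,.2,.25,.29):
  m=(abs(b)<.004)&(u>lo)&(u<lo+.03); print(lo,m.sum(),np.median(P[m][:,2]).round(4),end=' ')
"
```

```text
top plane z 0.0776 n [-0.    -0.029  1.   ] tilt 1.65 npts 147 lid mean [ 0.5094 -0.3077  0.0776] knob [ 0.5084 -0.3083  0.1023] [0.023 0.023 0.014] maxz 0.1068
top plane z 0.078 n [-0.008  0.021  1.   ] tilt 1.29 npts 152 lid mean [ 0.587  -0.3166  0.0779] knob [ 0.587  -0.3171  0.1028] [0.022 0.022 0.015] maxz 0.1072
top plane z 0.0775 n [0.021 0.028 0.999] tilt 1.99 npts 160 lid mean [ 0.4297 -0.2947  0.0775] knob [ 0.4294 -0.2942  0.1021] [0.02  0.023 0.015] maxz 0.1062
lids
[ 0.6664 -0.0402  0.0826] [0.067 0.065 0.027] 371 [59. 72. 91.]
[0.6613 0.0429 0.0827] [0.067 0.064 0.031] 377 [55. 69. 88.]
[0.6405 0.3118 0.0751] [0.066 0.068 0.032] 387 [140. 125. 181.]
[ 0.5863 -0.3169  0.0783] [0.066 0.066 0.029] 376 [61. 74. 93.]
[ 0.5074 -0.3071  0.078 ] [0.064 0.066 0.031] 384 [60. 74. 93.]
[ 0.4291 -0.294   0.0784] [0.064 0.066 0.03 ] 382 [59. 73. 93.]
[ 0.3439 -0.0955  0.0743] [0.066 0.064 0.031] 400 [108. 111.  62.]
knobs
[0.6616 0.0425 0.1078] [0.023 0.02  0.022] 59 [54. 66. 84.]
[ 0.6667 -0.0399  0.1072] [0.023 0.022 0.022] 62 [58. 70. 88.]
[0.6412 0.3128 0.0978] [0.022 0.023 0.01 ] 56 [139. 122. 181.]
[ 0.5871 -0.3172  0.102 ] [0.021 0.021 0.017] 62 [58. 70. 87.]
[ 0.5083 -0.3082  0.1022] [0.023 0.023 0.017] 62 [56. 70. 88.]
[ 0.4292 -0.2944  0.1021] [0.02  0.023 0.017] 63 [56. 70. 88.]
[ 0.344  -0.096   0.0983] [0.02  0.023 0.009] 54 [91. 95. 57.]
[0.4523 0.0994 0.2912] 3.84 48.35
ball top z [0.05950472 0.06610339] 48
0.05 38 0.056 0.1 3 0.0599 0.15 55 0.0544 0.2 56 0.0527 0.25 52 0.0541 0.29 53 0.056
```

View pics/t23.png

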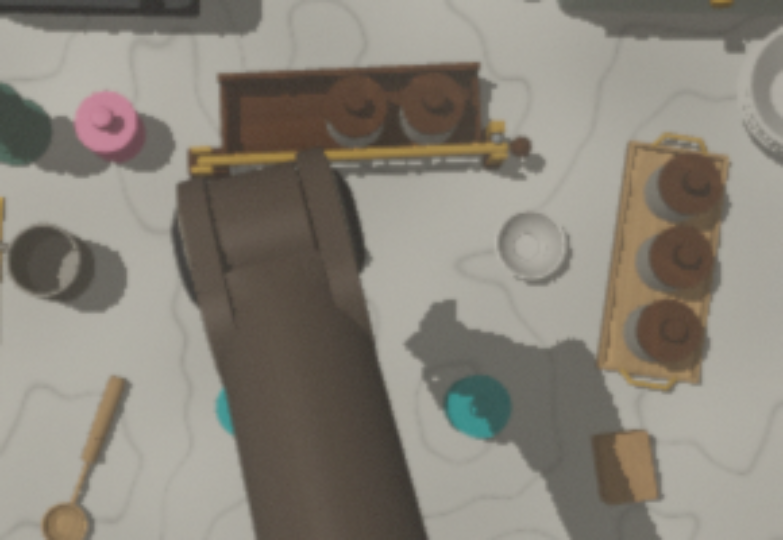

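Bar level with its ball top at 66 mm (shut), three canisters in the tray, two in the rack, all upright and at the expected heights; bystanders have not moved. Handing in.

```bash
python3 -c "
from h import *
print(ctrl.close_job())"
```

```text
the job is handed in; nothing more can be done
None
```

The job is done and handed in. All five canisters present are sorted, and the keeper bar is shut in its catch. It took about 48 s of the 210 s.

- **Sorting:** Three canisters weighed about 0.12 to 0.14 kg (empty) and stand in the refill tray. Two weighed about 0.44 to 0.46 kg (full) and stand on the rack floor.
- **Knocked canister:** The last empty one was displaced about 2 to 3 cm right after I released it in the tray, by the announced knock as far as I can tell. It settled upright but close to the rim, so I picked it up again and re-centred it.
- **Keeper bar:** I swung it down with shut fingers and pressed its end ball until it gave way. Pressing on met a firm stop at about 25 N.
- **Last checks:**
  - The ball's top read 66 mm, which is the shut height, and the bar is level along its length.
  - The camera estimate of the bar's angle was slightly off zero, 0.012 to 0.017 rad, but still below the 0.026 rad snap point. It did not change when I let go.
  - The canisters' lid heights match the rack and tray floors. Measured tilts were 2° or less, which is within the top camera's noise.
  - The bystanders and look-alikes I could see had not moved. In the final view the arm hid the mill and one turquoise look-alike; both were in place in the view just before.

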